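Brush out a steel cup with a paddle-switch grinder on a tilting stand

ROBOT

A 6-joint arm with a two-finger parallel gripper is mounted at the origin on the work surface. World frame = base frame: x ahead of the robot, y to its left, z up, the work surface at z = 0. Lengths are in m, angles in rad, forces in N, time in s.
With the tool pointing down it reaches from about 0.375 to 0.9 m from the base axis. Payload 3.1 kg.
Tool frame: the origin (TCP) lies midway between the tips of the shut fingers; the grasp point (between the pads) lies robot.grip_point_offset behind it (robot.grip_point_offset is the distance from the TCP to the grasp point, in m); z points along the fingers, y is the direction in which the jaws open and shut (so a half turn about z gives the same grasp; the last joint's range is limited). The gripper opens to 87 mm and grips with 3 to 60 N. Pads are 19 mm wide; open, the fingers measure 117 mm over their backs; the gripper's body (75 mm by 190 mm) begins 51 mm behind the grasp point.
Start: joints at [-1.524, 0.527, 1.433, -0, 1.181, -0.178], TCP at [0.14, -0.609, 0.196] pointing down, gripper open.
Joint ranges: [-3.08, 3.08], [-0.75, 2.2], [0.22, 2.44], [-1.43, 4.57], [0, 2.65], [-2.85, 2.85]. Speed limits (rad/s): [2.79, 2.79, 3.14, 3.14, 3.14, 3.14].

INTERFACE

Orientations are given as a unit quaternion [x, y, z, w].
In Python, from rig import robot, cams, hand_in gives the robot as it stands. The module is installed in compiled form; this text tells all that it offers.
- The arm moves only by the tool send_rows, never from a script. Its argument "steps" is one flat list of numbers, 5 for each row, row after row: the finger opening in m, from 0 to 0.087, then the shift along the tool's x, y, z in m, then the turn about the tool's z in rad. A call has 1 to 8 rows; each row is the pose to reach, as a shift and turn from the pose measured when the call began, along the tool's axes at that moment; what a row does not reach only later rows make up. A row lasts 1/8 s, in which the tool goes at most 62.5 mm and 10.7 degrees, less where a joint would pass 70% of its speed; a pose out of reach is approached as far as the arm can. A call with a gripper value outside its range is refused whole. The fingers move at their own pace and stop on an object; "force" is the grip in N (left out, the last holds). Time passes only in rows, so rows that repeat a pose let the fingers close. It gives the time, the measured TCP pose, the force and the opening at its end, in the units of the state.
- robot.get_obs(): the state, without advancing time (a new reading comes with each control period).
- cams.camera(name): name is "side" or "top" or "wrist"; returns a dict with "color" (420x560x3 uint8, red, green, blue), "range_z" (420x560 float32, m along the optical axis (not along the pixel's ray), 0 where there is no reading), "intrinsics" (3x3 intrinsics, pixels), "k1" (the pictures are not rectified: a ray, as slopes to the right and down, at radius r is drawn at 1 + k1 r^2 times it, then the intrinsics apply), "extrinsics" (4x4, takes a point from camera to world coordinates). Camera axes: x right, y down, z forward; pixel columns grow to the right and rows downward; lengths in m; the calibration is good to about 2 mm. A picture is of the moment at which its call begins.
- hand_in(): hands the job in, once; it reports no verdict.
The state is a dict: "time": time; "q": joint angles; "joint_velocities": joint speeds; "joint_torque": joint torques, N m; "position": TCP position; "tool_rot": TCP orientation; "ft_force": force on the tool from outside, world axes, zero at the start; "moment": the same for the moment, N m; "grip_width": finger opening in m.
Only numpy, scipy, OpenCV 4.12 (cv2) and the standard library are available. Lean on these libraries where they do the work, as an engineer would, in place of code of your own. Each camera call takes 0.05 s, during which the arm holds its last target.

TASK

Brush out the steel cup clamped in the tilting stand: flip the lock-off lever on the grinder's paddle forward (towards the brush), squeeze the paddle right home against the grinder's body, and keep it squeezed while you run the grinder down its rods to the depth stop and back up until the brush is out of the cup, twice. Only then let go, so that paddle, lever and grinder all spring back home, and leave the other things on the bench undisturbed.

Things in the scene. Friction and masses are not known exactly. Their poses are not given: they have to be found in the camera images.
- stand: Stand bolted to the bench, with a grey base plate 400 x 170 x 16 mm, two steel rods rising at 38 deg, on them a carriage with a cordless straight grinder, in line with it a steel cup clamped in a V-block. Origin on the bench, 5 mm up-slope of the parked lock lever (plate x -310 to +90, y +-85 mm). z up; x level, up the slope, from cup to grinder's tail.
- grinder (a joint): Travel of grinder and brush down the rods, m along the tool axis. 0 = parked at the top, brush tip 12 mm clear of the cup's mouth; 0.080 = on the depth stop, tip 7 mm above the cup's floor. Return spring: moving it down takes 4 to 7 N at the top, 9 to 12 N at the stop; let go, it runs back up to 0.
- grip_mid (a point): On the axis of the grinder's round body (40 mm diameter) abreast of the lock lever's pivot, 275 mm above the bench when parked; travels with the grinder. x along the tool axis to the brush (forward, direction of travel), 38 deg below level; y to the paddle, 12 deg above level (tool turned 15 deg in its collar); z up, 40 deg from vertical. Body and paddle are gripped across y, coming in along -z.
- clamp (a point): Front end of the free stretch: axis point at the rear face of the clamp collar (30 mm radius), 66 mm forward of grip_mid; same frame. The carriage below the collar starts 18 mm behind it, 83 mm from the axis. Between collar and tail, rods and stand keep over 80 mm from the axis.
- battery (a point): Rear end of the free stretch: axis point at the front face of the block battery on the tail (70 mm along y, z from -22 to +92 mm, 44 mm thick), 114 mm behind grip_mid; same frame. A neck (46 mm wide, z -26 to +34 mm) stands 16 mm in front of it. Above the body between battery and collar (+z) all is free.
- paddle (a joint): Paddle switch, rad: 0 = sprung out, 0.11 = home against the body (stop). A flat bar 120 mm long, 26 mm wide (along grip_mid z, centred), 4 mm thick, hinged at its tail end at grip_mid x -85, y 23 mm; the free end is forward at x 35 mm, outer face at y 38 mm out, 25 mm squeezed. Spring: 5 N, rising to 9 N at the lock lever. Until the lever is flipped a catch stops it at 0.02 to 0.04.
- paddle_face (a point): On the paddle's outer face, centre line, 72 mm from the hinge, 13 mm behind the lock lever (tail side); moves with the paddle. Sprung out it is 33 mm from the body's axis along grip_mid y: body and paddle are 53 mm across there, 45 mm squeezed. x along the paddle to the brush, y out of its face.
- lock (a joint): Lock-off lever in the paddle, rad: 0 = locked, standing out of the paddle, leaning 0.2 to the tail; grows as it is flipped forward, up to 1.7 (flat on the paddle, adding 3 to 5 mm). Beyond 0.65 the paddle is free. Sprung, 0.3 to 1 N at its tip: let go, it goes back to 0, unless the paddle was squeezed meanwhile, which traps it. The finger that squeezes the paddle may push it and lie on it.
- lock_tip (a point): Near the tip of the lock-off lever, a small bare steel tab, 11 to 15 mm wide (along grip_mid z), 3.5 to 6 mm thick, reaching 20 mm from its pivot, which lies in the paddle's outer face at grip_mid x 0, y 34 mm. Locked, the tip is at grip_mid x -6, y 53 mm.
- cup_mouth (a point): Centre of the mouth of the clamped steel cup (48 mm outside, 42 mm inside diameter, 75 mm deep), in line with the tool axis.
- brush_tip (a point): Front end of the long brush in the grinder's collet (bristles 39 mm diameter over its front 57 mm, 112 mm long with its stem), 233 mm along grip_mid's x.
- spare_cup: a loose steel cup like the one in the stand (48 mm diameter, 80 mm high), standing on the bench beside the stand; origin under its centre (not part of the job)
- wrench: combination wrench, 170 mm long, lying on the bench beside the stand (not part of the job)
- water: clear water bottle, 64 mm diameter, 205 mm high; origin under its centre (not part of the job)
- spray_can: bare metal spray can, 58 mm diameter, 170 mm high; origin under its centre (not part of the job)
- parts_bin: open plastic parts bin 150 x 110 x 75 mm; origin under its centre (not part of the job)
- glove_carton: paper carton 120 x 220 x 85 mm; origin under its centre (not part of the job)
- driver: screwdriver, 210 mm long, lying on the bench (not part of the job)

How it is judged:
On the way, in this order (a step that is already met when the one before it is completed fails the run):
1. the lock-off lever is flipped forward before the paddle is squeezed (value of joint lock above 0.7 rad and value of joint paddle below 0.06 rad), for 0.05 s.
2. the paddle is squeezed home against the body, the brush still up out of the cup (value of joint paddle above 0.095 rad and value of joint grinder below 0.012 m), for 0.2 s.
3. paddle squeezed, the brush is run down to the depth stop (value of joint paddle above 0.095 rad and value of joint grinder above 0.074 m), for 0.05 s.
4. paddle squeezed, the brush is drawn up out of the cup (all of step 2), for 0.05 s.
5. paddle squeezed, the brush is run down to the depth stop a second time (all of step 3), for 0.05 s.
6. paddle squeezed, the brush is drawn up out of the cup again (all of step 4), for 0.05 s.
At the end, for the whole second after the job is handed in: The grinder is back at the top of its rods (within 6 mm), the paddle has sprung out (within 0.02 rad) and the lock-off lever has sprung back locked (within 0.1 rad) (value of joint paddle below 0.02 rad and value of joint lock below 0.1 rad and value of joint grinder below 0.006 m); the robot touches nothing.
It fails at once if the brush is more than 18 mm inside the cup with the paddle not squeezed (value of joint grinder above 0.03 m and value of joint paddle below 0.07 rad).
It fails at once if one of the other things listed is moved more than 30 mm (distance of any of spare_cup, wrench, water, spray_can, parts_bin, glove_carton, driver from where it was at the start of the episode above 0.03 m).
It also fails if it takes over 48 s, if anything falls off the work surface, if the arm or the gripper's body presses on something with over 40 N, if the wrist force passes 120 N, or if a joint passes its speed limit or range.

## Working session

There is one attempt and no reset: what is moved stays moved. The work goes in short steps, Python scripts to look and compute and a tool call to move; the robot and the scene stay as the last step left them, time stands still between calls to the robot, and variables do not carry over. Pictures are saved under pics/ and viewed, and the job is handed in when it is done.

Besides the shell and the picture viewer there is one more tool, called after ">>>" as name(argument=value, ...), one argument or row to a line, values as JSON. send_rows: Moves the arm, as the interface text tells. Its arguments: {"type":"object","properties":{"steps":{"type":"array","items":{"type":"number"}},"force":{"type":"number"}},"required":["steps"]}

```bash
ls; mkdir -p pics; python3 - <<'E'
from rig import robot,cams
import cv2,numpy as np
print(robot.get_obs(), robot.grip_point_offset)
for n in ['side','top','wrist']:
    c=cams.camera(n); cv2.imwrite(f'pics/{n}0.png',c['color'][:,:,::-1]); np.savez(f'{n}0.npz',**c)
    print(n,c['intrinsics'],c['k1'],c['extrinsics'])
E
```

```text
pics
{'time': 0.0, 'q': array([-1.52352771e+00,  5.28459901e-01,  1.43388629e+00, -2.61210455e-05,
        1.18137669e+00, -1.78465223e-01]), 'joint_velocities': array([-0.0006055 ,  0.00020145, -0.00141741,  0.00125589,  0.00132673,
        0.00052123]), 'joint_torque': array([-2.58805580e-03, -4.40050149e+01, -1.76591420e+01,  6.29627192e-02,
        5.82525751e-02, -1.73199574e-04]), 'position': array([ 0.1398932 , -0.60834615,  0.19478063]), 'tool_rot': array([ 9.93636165e-01,  1.12632313e-01,  5.77681581e-05, -1.06361479e-03]), 'ft_force': array([-0.31537637, -0.17260838, -0.16829502]), 'moment': array([-0.0411818 , -0.03221267, -0.02418552]), 'grip_width': 0.08684144558899351} 0.0187
side [[520.29877188   0.         280.40917905]
 [  0.         520.29877188 207.60203749]
 [  0.           0.           1.        ]] -0.05092947808112831 [[ 0.99104324 -0.09395543  0.09489821  0.37212633]
 [-0.13247932 -0.7811654   0.61010643 -1.02939055]
 [ 0.01680838 -0.6172139  -0.78661584  1.48065299]
 [ 0.          0.          0.          1.        ]]
top [[396.49327791   0.         278.21476313]
 [  0.         396.49327791 214.80972133]
 [  0.           0.           1.        ]] -0.03596156121634919 [[-0.00716697 -0.99287429  0.11895072  0.40135541]
 [-0.99992289  0.00590932 -0.01092222 -0.02301012]
 [ 0.01014147 -0.11901983 -0.99284008  1.53233997]
 [ 0.          0.          0.          1.        ]]
wrist [[322.08070893   0.         282.05818873]
 [  0.         322.08070893 210.85980583]
 [  0.           0.           1.        ]] -0.02236156998062821 [[ 0.22523277 -0.9402232  -0.25544185  0.21066485]
 [-0.97430283 -0.21790472 -0.05702219 -0.59264853]
 [-0.00204841  0.26172099 -0.9651414   0.38333898]
 [ 0.          0.          0.          1.        ]]
```

View pics/side0.png

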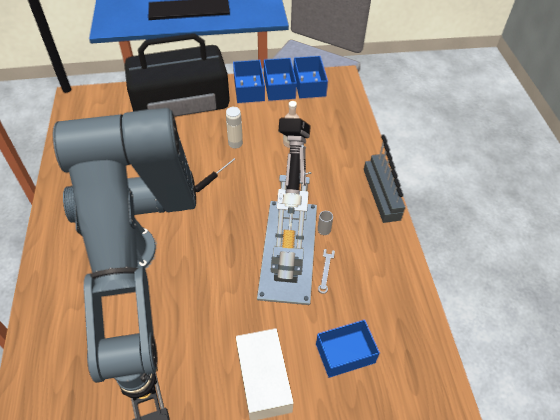

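View pics/top0.png

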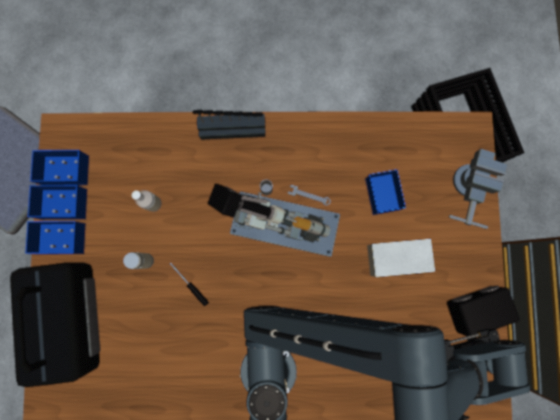

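View pics/wrist0.png

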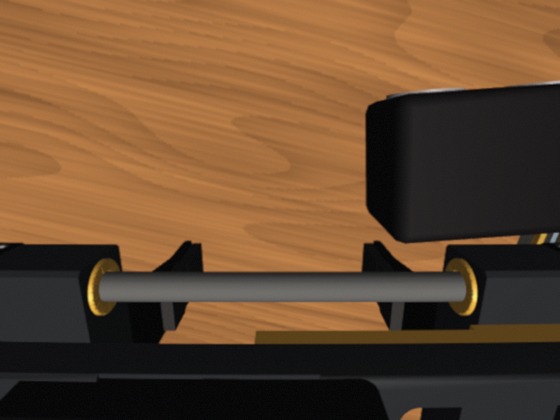

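```bash
cat > h.py <<'E'
import numpy as np,cv2
def cloud(c):
    K=c['intrinsics'];k1=float(c['k1']);R=c['range_z'];E=c['extrinsics']
    v,u=np.mgrid[0:R.shape[0],0:R.shape[1]].astype(float)
    D=np.array([k1,0,0,0,0.])
    p=cv2.undistortPoints(np.stack([u.ravel(),v.ravel()],1)[:,None],K,D)[:,0].reshape(*R.shape,2)
    P=np.dstack([p[...,0]*R,p[...,1]*R,R])
    W=P@E[:3,:3].T+E[:3,3]
    W[R==0]=np.nan
    return W
def proj(c,X):
    E=np.linalg.inv(c['extrinsics']); X=np.atleast_2d(X)
    r,_=cv2.Rodrigues(E[:3,:3])
    return cv2.projectPoints(X.astype(float),r,E[:3,3],c['intrinsics'],np.array([float(c['k1']),0,0,0,0]))[0][:,0]
E
python3 - <<'E'
from h import *
for n in ['side','top']:
    c=dict(np.load(n+'0.npz'));W=cloud(c)
    hsv=cv2.cvtColor(c['color'],cv2.COLOR_RGB2HSV)
    m=(W[...,2]>0.008)&(W[...,2]<0.024)&(W[...,0]>.25)&(W[...,0]<.8)&(abs(W[...,1])<.45)
    m&=(hsv[...,0]>90)&(hsv[...,0]<130)
    m=m.astype(np.uint8); nn,l,s,ce=cv2.connectedComponentsWithStats(m)
    for i in np.argsort(-s[1:,4])[:2]+1:
        P=W[l==i]; print(n,s[i],np.nanmean(P,0),cv2.minAreaRect(P[:,:2].astype(np.float32)))
    # desk z
    print(np.nanmedian(W[(W[...,2]>-.02)&(W[...,2]<.006)][:,2]))
    cv2.imwrite(f'pics/{n}zoom.png',cv2.resize(c['color'][90:320,220:360] if n=='side' else c['color'][160:280,180:360],None,fx=4 if n=='top' else 2.6,fy=4 if n=='top' else 2.6,interpolation=2)[:,:,::-1])
cv2.imwrite('pics/sidegr.png',cv2.resize(dict(np.load('side0.npz'))['color'][250:420,60:200],None,fx=3.4,fy=3.4)[:,:,::-1])
E
```

```text
side [ 258  201   58  102 2545] [ 0.54226534 -0.11902126  0.01562274] ((0.5530714988708496, -0.06792348623275757), (0.4044002294540405, 0.16628168523311615), 76.88032531738281)
side [322 328  48  20 115] [ 0.68809056 -0.40476456  0.01592369] ((0.6800028085708618, -0.402425080537796), (0.05829836428165436, 0.1408836990594864), 74.79415893554688)
-0.0007927069476314497
top [ 231  197  108   59 1755] [ 0.52333084 -0.09938615  0.01558684] ((0.549876868724823, -0.06482633948326111), (0.3942487835884094, 0.16502366960048676), 76.93006134033203)
top [278 223   9   6  30] [ 0.54289403 -0.05407523  0.01584618] ((0.5425848364830017, -0.054317787289619446), (0.03263629227876663, 0.012901869602501392), 71.8415298461914)
-0.0005883091064885493
```

View pics/sidezoom.png

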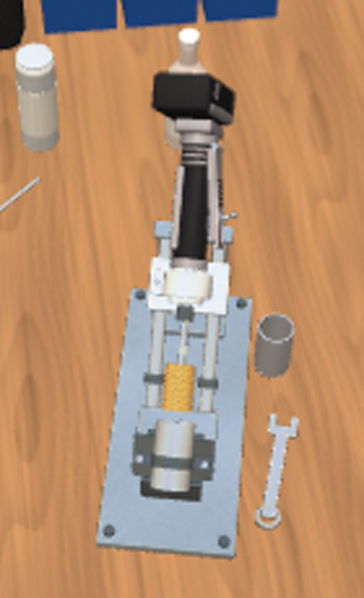

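View pics/topzoom.png

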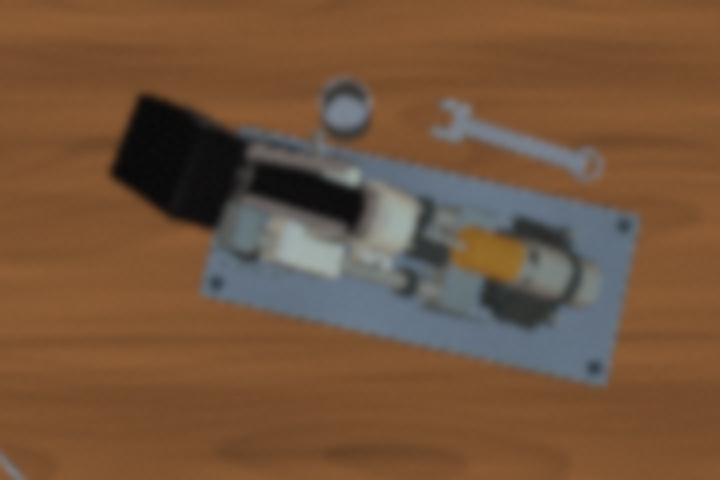

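View pics/sidegr.png

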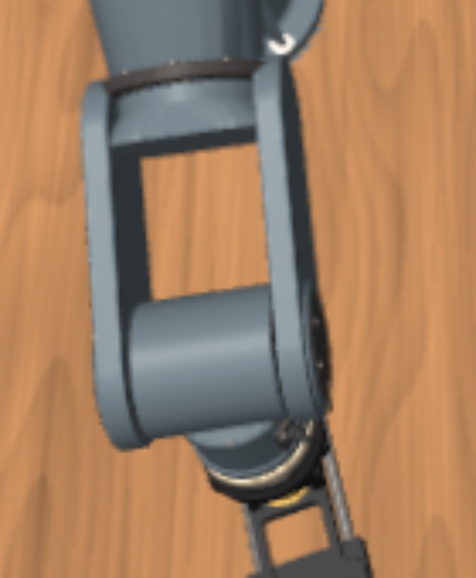

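```bash
cat >> h.py <<'E'
s38,c38=np.sin(np.radians(38)),np.cos(np.radians(38))
s12,c12=np.sin(np.radians(12)),np.cos(np.radians(12))
def frames(th):
    fw=-np.array([np.cos(th),np.sin(th),0]); hd=np.array([-fw[1],fw[0],0]); Z=np.array([0,0,1.])
    x=c38*fw-s38*Z; u=s38*fw+c38*Z
    y=c12*hd+s12*u; z=c12*u-s12*hd
    return fw,hd,x,u,y,z
E
python3 - <<'E'
from h import *
G=np.array([.5765,.0407,.275]); th=np.radians(76.9)
fw,hd,x,u,y,z=frames(th)
A=np.stack([x,y,z],1)
for n in ['side','top']:
    c=dict(np.load(n+'0.npz'));W=cloud(c); g=(W-G)@A
    X=g[...,0]
    # body points by x bins: max z along mid
    for lo in range(-160,240,15):
        m=(X>lo/1e3)&(X<(lo+15)/1e3)&(abs(g[...,1])<.06)&(g[...,2]>-.02)&(g[...,2]<.12)
        P=g[m]*1e3
        if len(P)<3: continue
        i=P[:,2]>np.percentile(P[:,2],60)
        print(n,lo,len(P),'y %.0f..%.0f'%(P[:,1].min(),P[:,1].max()),'zmax %.0f'%P[:,2].max(),'ytop %.1f'%P[i,1].mean(), 'z90 %.0f'%np.percentile(P[:,2],90))
E
```

```text
side -160 76 y -36..38 zmax 101 ytop 5.6 z90 97
side -145 162 y -36..38 zmax 102 ytop 1.4 z90 99
side -130 160 y -37..39 zmax 101 ytop 3.4 z90 98
side -115 182 y -34..38 zmax 102 ytop 2.8 z90 92
side -100 85 y -21..26 zmax 44 ytop 1.6 z90 38
side -85 79 y -16..29 zmax 31 ytop 6.0 z90 25
side -70 74 y -14..31 zmax 28 ytop 6.9 z90 24
side -55 85 y -19..33 zmax 28 ytop 2.9 z90 23
side -40 93 y -19..34 zmax 31 ytop 0.4 z90 24
side -25 89 y -17..35 zmax 30 ytop 1.3 z90 25
side -10 106 y -18..57 zmax 29 ytop 2.1 z90 23
side 5 95 y -19..39 zmax 28 ytop 1.6 z90 26
side 20 90 y -18..41 zmax 29 ytop 0.7 z90 24
side 35 71 y -17..40 zmax 29 ytop -1.1 z90 24
side 50 67 y -15..26 zmax 29 ytop 1.8 z90 27
side 65 93 y -35..33 zmax 42 ytop 3.4 z90 32
side 80 109 y -34..33 zmax 42 ytop 5.2 z90 32
side 95 74 y -32..32 zmax 38 ytop 2.3 z90 32
side 110 30 y -5..13 zmax 20 ytop 4.5 z90 16
side 125 13 y -4..12 zmax 14 ytop 3.4 z90 11
side 140 9 y 0..4 zmax 12 ytop 2.8 z90 9
side 155 10 y 0..6 zmax 11 ytop 4.5 z90 8
side 170 29 y -15..22 zmax 24 ytop 5.6 z90 21
side 185 57 y -12..22 zmax 31 ytop 3.6 z90 23

[... 564 characters left out ...]
7 y -20..37 zmax 26 ytop -2.6 z90 23
top 20 67 y -20..38 zmax 27 ytop -3.6 z90 24
top 35 47 y -21..20 zmax 24 ytop -0.5 z90 23
top 50 54 y -21..23 zmax 28 ytop 0.2 z90 26
top 65 129 y -40..29 zmax 36 ytop -2.6 z90 31
top 80 72 y -39..29 zmax 34 ytop 1.1 z90 32
top 95 19 y -34..29 zmax 33 ytop 0.5 z90 31
top 110 13 y -7..10 zmax 14 ytop 1.3 z90 13
top 125 6 y -9..9 zmax 14 ytop 1.4 z90 13
top 140 5 y -2..2 zmax 5 ytop -0.8 z90 5
top 155 7 y -2..3 zmax 8 ytop 0.9 z90 6
top 170 64 y -17..19 zmax 21 ytop -0.0 z90 19
top 185 38 y -19..20 zmax 26 ytop -0.2 z90 21
top 200 38 y -18..20 zmax 27 ytop -1.4 z90 21
top 215 36 y -18..20 zmax 23 ytop 0.5 z90 22
top 230 10 y -15..15 zmax 23 ytop -1.2 z90 22
```

```bash
python3 - <<'E'
from h import *
T=np.array([.1399,-.6083,.1948]); tx=np.array([.9746,.2238,0]);ty=np.array([.2238,-.9746,0])
for n in ['top','side']:
    c=dict(np.load(n+'0.npz'));W=cloud(c)
    print(n,proj(c,[T,[.2107,-.5926,.3833]]))
    d=W-T; g=np.dstack([d@tx,d@ty,d[...,2]])*1e3
    m=(abs(g[...,0])<160)&(abs(g[...,1])<160)&(g[...,2]>-5)&(g[...,2]<330)
    for lo in range(0,330,15):
        P=g[m&(g[...,2]>=lo)&(g[...,2]<lo+15)]
        if len(P)>3: print(lo,len(P),'x %.0f..%.0f y %.0f..%.0f'%(P[:,0].min(),P[:,0].max(),P[:,1].min(),P[:,1].max()))
c=dict(np.load('top0.npz'))
cv2.imwrite('pics/topgr.png',cv2.resize(c['color'][260:400,420:560],None,fx=4,fy=4,interpolation=2)[:,:,::-1])
c=dict(np.load('wrist0.npz'));r=c['range_z'];print(r[160,460],r[120,400],r[230,500])
E
```

```text
top [[450.85610146 339.82444121]
 [473.09339939 327.25358392]]
30 4 x -5..10 y 40..47
60 7 x 5..11 y 38..50
90 10 x 16..36 y -55..79
105 163 x 2..37 y -67..84
120 102 x -7..36 y -74..91
135 250 x -17..36 y -81..92
150 9 x 18..25 y -53..-10
180 41 x 27..36 y -50..9
195 59 x 28..35 y -50..19
270 6 x -24..9 y -33..-28
285 76 x -25..58 y -40..-15
300 30 x -35..62 y -53..25
315 110 x -36..66 y -72..37
side [[153.4159131  408.50015074]
 [170.89546988 370.40170979]]
105 227 x -35..39 y -48..73
120 119 x -30..38 y -1..78
135 304 x -24..38 y -1..83
150 14 x -21..27 y 14..20
165 4 x 21..27 y 13..18
180 12 x -36..38 y -2..19
195 192 x -36..38 y 2..39
210 37 x -24..35 y 9..36
225 89 x -33..34 y 12..37
240 98 x -32..24 y 10..37
255 93 x -27..34 y 19..38
270 65 x -19..32 y 27..35
285 137 x -27..23 y 23..38
300 21 x -57..66 y -46..48
315 167 x -61..73 y -95..52
0.26212454 0.258006 0.27753308
```

View pics/topgr.png

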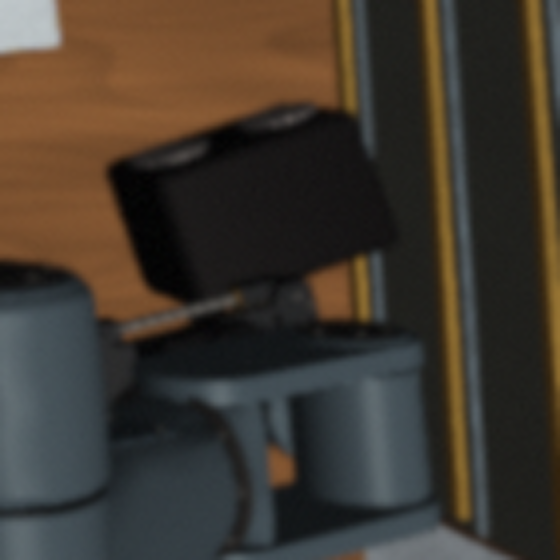

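>>> send_rows(
  steps=[0.087,0,0,-0.06,0,0.087,0,0,-0.12,0,0.087,0.02,-0.02,-0.18,-0.1,0.087,0.06,-0.055,-0.2,-0.25,0.087,0.105,-0.095,-0.2,-0.4,0.087,0.15,-0.135,-0.2,-0.55,0.087,0.195,-0.175,-0.2,-0.7,0.087,0.24,-0.215,-0.2,-0.85],
  force=40,
)

```text
time: 1.15
position: [0.3264, -0.3437, 0.3952]
tool_rot: [0.858, 0.514, 0.001, -0.001]
ft_force: [1.4, 0.2, 0.3]
grip_width: 0.087
```

```bash
cat >> h.py <<'E'
from scipy.spatial.transform import Rotation as Rn
def P2(G,th,obs):
    """print tool pose in stand coords"""
    fw,hd,x,u,y,z=frames(th); p=obs['position']-G; R=Rn.from_quat(obs['tool_rot']).as_matrix()
    phi=np.arctan2(-(R[:,1]@fw),R[:,1]@hd)
    return 'Xh %.1f h %.1f H %.1f phi %.1f tilt %.2f'%(p@fw*1e3,p@hd*1e3,p[2]*1e3,np.degrees(phi),np.degrees(np.arccos(-R[2,2])))
def move(G,th,obs,Xh,h,H,phi):
    """tool shift+turn to reach"""
    fw,hd,*_=frames(th); R=Rn.from_quat(obs['tool_rot']).as_matrix()
    t=G+1e-3*(Xh*fw+h*hd+H*np.array([0,0,1.]))
    d=R.T@(t-obs['position'])
    cur=np.arctan2(-(R[:,1]@fw),R[:,1]@hd)
    return np.round(d,4),round(-(np.radians(phi)-cur),3)
G=np.array([.5765,.0407,.275]); th=np.radians(76.9)
E
python3 - <<'E'
from h import *
from rig import robot
o=robot.get_obs();print(o['time'],o['position'],P2(G,th,o),move(G,th,o,50,0,120,0))
E
```

```text
1.15 [ 0.32643739 -0.34366631  0.39523406] Xh 431.0 h -156.4 H 120.2 phi -15.0 tilt 0.11 (array([0.4085, 0.0525, 0.0009]), np.float64(-0.262))
```

>>> send_rows(
  steps=[0.087,0.05,0.006,0,-0.05,0.087,0.108,0.013,0,-0.1,0.087,0.166,0.021,0,-0.15,0.087,0.224,0.028,0,-0.2,0.087,0.282,0.036,0,-0.262,0.087,0.34,0.044,0,-0.262,0.087,0.39,0.05,0,-0.262,0.087,0.408,0.052,0,-0.262],
)

```text
time: 2.15
position: [0.5653, -0.0059, 0.3952]
tool_rot: [0.782, 0.623, 0.0, -0.001]
ft_force: [0.7, -0.7, -1.0]
grip_width: 0.087
```

```bash
python3 - <<'E'
from h import *
from rig import robot,cams
o=robot.get_obs();print(o['time'],o['position'],o['q'],P2(G,th,o))
c=cams.camera('wrist');np.savez('w1.npz',**c)
fw,hd,x,u,y,z=frames(th)
im=cv2.resize(c['color'],None,fx=1.4,fy=1.4)[:,:,::-1].copy()
for gx,gy,gz in [(0,0,0),(-114,0,0),(66,0,0),(0,34,0),(-6,53,0),(35,38,13),(35,38,-13),(-114,35,92),(-114,-35,92),(0,0,20),(233,0,0)]:
    q=proj(c,G+1e-3*(gx*x+gy*y+gz*z))[0]*1.4; print(gx,gy,gz,q/1.4)
    cv2.circle(im,(int(q[0]),int(q[1])),2,(0,0,255),-1)
cv2.imwrite('pics/w1.png',im)
E
```

```text
2.15 [ 0.56526103 -0.00587243  0.39519665] [-0.20934099  0.27963196  1.28555967  0.00218413  1.57785105  0.0159175 ] Xh 47.9 h -0.4 H 120.2 phi 0.2 tilt 0.15
0 0 0 [281.83076819 150.06866895]
-114 0 0 [282.16049424  21.97844033]
66 0 0 [281.71626977 194.80238626]
0 34 0 [317.45937718 155.45412056]
-6 53 0 [338.71823487 153.73243209]
35 38 13 [316.35215338 190.94227674]
35 38 -13 [320.08354886 172.36601802]
-114 35 92 [312.63459018 110.71543683]
-114 -35 92 [176.91082688  92.92071437]
0 0 20 [277.14577901 164.78211135]
233 0 0 [281.5370926  265.06664508]
```

View pics/w1.png

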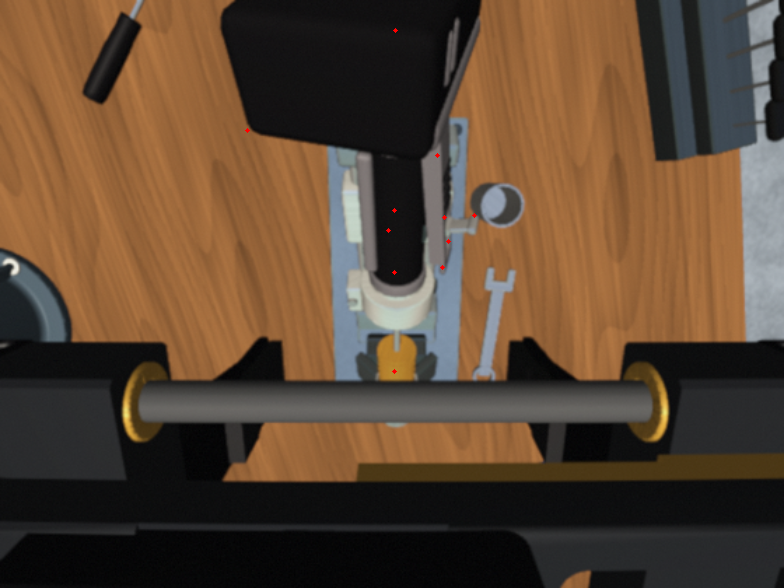

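```bash
python3 - <<'E'
from h import *
c=dict(np.load('w1.npz'));W=cloud(c)
fw,hd,x,u,y,z=frames(th); A=np.stack([x,y,z],1); g=(W-G)@A*1e3
m=(abs(g[...,0])<40)&(g[...,1]>42)&(g[...,1]<62)&(abs(g[...,2])<30)
print('lever',m.sum(),np.median(g[m],0),g[m].min(0),g[m].max(0), np.array(np.where(m)).mean(1))
from scipy.optimize import least_squares
m=(g[...,0]>-50)&(g[...,0]<55)&(abs(g[...,1])<17)&(g[...,2]>8)&(g[...,2]<32)
P=g[m]; print(len(P))
r=least_squares(lambda p:np.hypot(P[:,1]-p[0]-p[2]*P[:,0],P[:,2]-p[1]-p[3]*P[:,0])-20,[0,0,0,0],loss='soft_l1',f_scale=1)
print('axis offs y,z,slopes',r.x,np.std(r.fun))
# battery front face : normal x
for yy in (-25,-10,0,10,25):
  m=(abs(g[...,1]-yy)<6)&(g[...,0]<-90)&(g[...,0]>-135)&(g[...,2]>45)&(g[...,2]<88)
  print('batt',yy,m.sum(),np.median(g[m],0) if m.sum() else '')
m=(g[...,0]<-120)&(g[...,0]>-150)&(abs(g[...,1])<30)&(g[...,2]>80)&(g[...,2]<110);print('batt top z',np.median(g[m],0),m.sum())
# collar
m=(g[...,0]<100)&(g[...,0]>56)&(abs(g[...,1])<32)&(g[...,2]>25)&(g[...,2]<45);print('collar',np.median(g[m],0),g[m][:,0].min(),np.percentile(g[m][:,0],3))
P=g[m]
r=least_squares(lambda p:np.hypot(P[:,1]-p[0],P[:,2]-p[1])-30,[0,0],loss='soft_l1');print(r.x)
# paddle outer edge top face
m=(g[...,0]<34)&(g[...,0]>-60)&(g[...,1]>22)&(g[...,1]<42)&(g[...,2]>5)&(g[...,2]<20)
for lo in range(-60,40,15):
  mm=m&(g[...,0]>lo)&(g[...,0]<lo+15)
  if mm.sum()>3: print(lo,mm.sum(),g[mm].max(0),g[mm].min(0),np.median(g[mm],0))
# plate
cv2.imwrite('pics/w1z.png',cv2.resize(c['color'][90:230,220:400],None,fx=4.4,fy=4.2,interpolation=2)[:,:,::-1])
E
```

```text
lever 172 [-2.76746771 49.55225497  6.14828516] [-6.27709235 42.02524539 -2.41047965] [ 2.38355935 55.62132134 12.52603569] [160.06976744 333.28488372]
3123
axis offs y,z,slopes [ 0.73037635  2.07220197  0.01485985 -0.00506686] 1.7618928380486454
batt -25 0 
batt -10 0 
batt 0 0 
batt 10 0 
batt 25 0 
batt top z [-137.05182823    1.68131974   94.02257659] 8545
collar [79.89690081  3.8387534  29.38775565] 67.89679483010734 69.15064876869427
[2.80215122 1.07675139]
-60 205 [-45.02285504  30.67654387  18.08749237] [-59.8739927   22.04678923   5.13708198] [-52.51807965  26.95059223  16.13802011]
-45 212 [-30.0221776   33.11780117  17.1841292 ] [-44.87661847  22.10988467   5.33001461] [-37.36957806  28.15875377  15.65522448]
-30 225 [-15.0251154   35.35384735  17.32153467] [-29.96669488  22.23063389   5.24635526] [-22.48337144  29.33545719  15.73518035]
-15 191 [-1.84229925e-02  4.18748501e+01  1.76544884e+01] [-14.95192658  22.14358317   5.57468433] [-6.97980233 30.5082722  15.86327099]
0 193 [14.99521393 41.59341176 17.93064278] [ 0.02933516 22.04861919  5.12114839] [ 6.48684601 32.43841593 15.79587101]
15 130 [29.85065288 39.25936878 17.50078757] [15.01368643 22.30354887  6.43564373] [21.23505225 33.36186837 15.96216369]
30 21 [33.98746786 40.09807766 17.190295  ] [30.36080296 22.08116686  5.23182449] [31.29849131 38.96784598 15.49610272]
```

View pics/w1z.png

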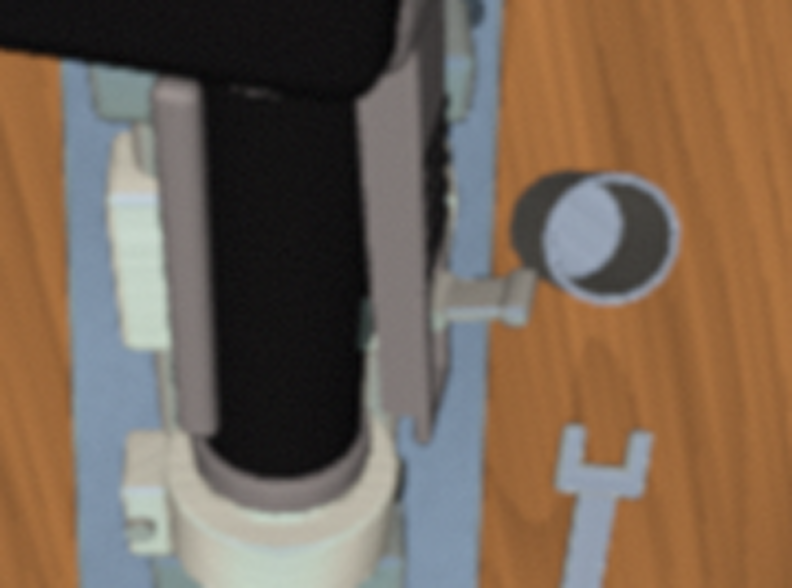

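```bash
cat >> h.py <<'E'
fw,hd,gx,gu,gy,gz=frames(th)
G=G+.0011*hd+.0015*fw+np.array([0,0,.001])
def C(h0,X0,phi,op=87):
    f=np.radians(phi);c,s=np.cos(f),np.sin(f); ty=np.array([c,-s]);tx=np.array([-s,-c])
    r=np.array([h0,X0])-op/2*ty-9.5*tx
    return r[1],r[0]
def clr(h0,X0,phi):
    f=np.radians(phi); return 9.5+np.cos(f)*(30+X0)+np.sin(f)*(h0-15)-37.5
E
python3 - <<'E'
from h import *
from rig import robot
o=robot.get_obs();print(P2(G,th,o))
X,h=C(43,-11,60);print(X,h,clr(43,-11,60))
for H in (60,): print(move(G,th,o,X,h,H,60))
E
```

```text
Xh 45.7 h -1.1 H 119.2 phi 0.2 tilt 0.21
31.422105064623082 29.477241335952165 5.748711305964278
(array([0.0139, 0.0307, 0.0592]), np.float64(-1.044))
```

>>> send_rows(
  steps=[0.087,0.005,0.01,0,-0.17,0.087,0.01,0.02,0,-0.34,0.087,0.014,0.0305,0,-0.51,0.087,0.014,0.0305,0,-0.68,0.087,0.014,0.0305,0.01,-0.85,0.087,0.014,0.0305,0.03,-1.0,0.087,0.014,0.0305,0.05,-1.044,0.087,0.014,0.0305,0.059,-1.044],
)

```text
time: 3.2
position: [0.5974, 0.0005, 0.3349]
tool_rot: [0.368, 0.93, 0.001, -0.002]
ft_force: [0.5, 0.5, -0.2]
grip_width: 0.0869
```

```bash
cat >> h.py <<'E'
def snap(cams,n,f,box=None,sc=1.4):
    c=cams.camera(n);np.savez(f+'.npz',**c);im=c['color']
    if box: im=im[box[1]:box[3],box[0]:box[2]]
    cv2.imwrite('pics/'+f+'.png',cv2.resize(im,None,fx=sc,fy=sc,interpolation=2)[:,:,::-1]);return c
E
python3 - <<'E'
from h import *
from rig import robot,cams
o=robot.get_obs();print(o['time'],P2(G,th,o),o['ft_force'])
c=snap(cams,'wrist','w2'); snap(cams,'side','s2',(200,80,380,260),3.2)
E
```

```text
3.2 Xh 32.9 h 28.4 H 58.9 phi 59.9 tilt 0.26 [ 0.52513468  0.5212978  -0.16427648]
```

View pics/w2.png

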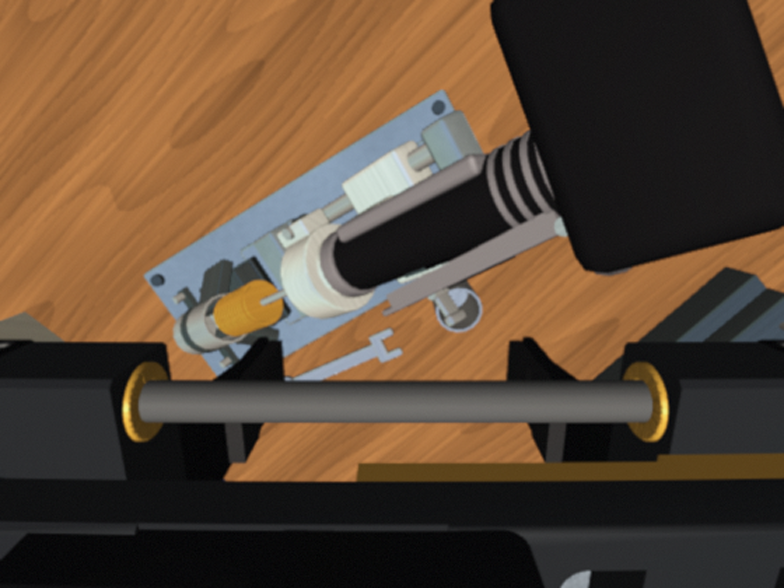

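View pics/s2.png

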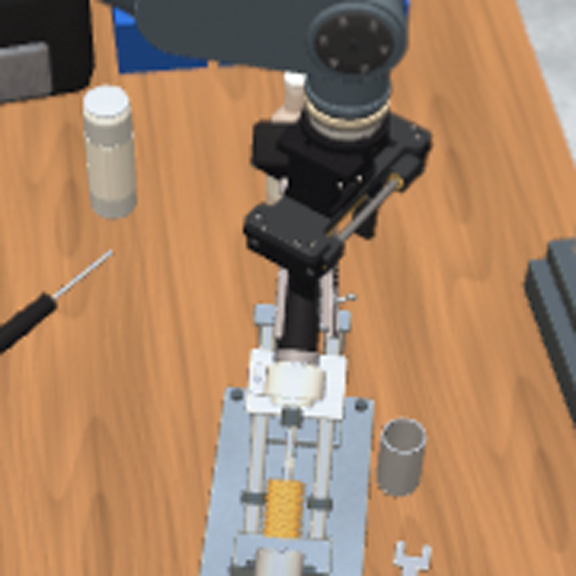

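```bash
python3 - <<'E'
from h import *
from rig import robot,cams
o=robot.get_obs()
X,h=C(43,-11,60);print(move(G,th,o,X,h,20,60),move(G,th,o,X,h,8,60))
E
```

```text
(array([-0.0004,  0.0013,  0.0392]), np.float64(-0.002)) (array([-0.0005,  0.0012,  0.0512]), np.float64(-0.002))
```

>>> send_rows(
  steps=[0.087,0,0.0025,0.01,0,0.087,0,0.0025,0.025,0,0.087,0,0.0025,0.035,0,0.087,0,0.0025,0.04,0,0.087,0,0.0025,0.045,0,0.087,0,0.0025,0.049,0,0.087,0,0.0025,0.052,0,0.087,0,0.0025,0.052,0],
)

```text
time: 4.3
position: [0.5992, 0.003, 0.2831]
tool_rot: [0.368, 0.93, 0.001, -0.002]
ft_force: [0.1, -0.2, -0.8]
grip_width: 0.0872
```

```bash
python3 - <<'E'
from h import *
from rig import robot,cams
o=robot.get_obs();print(o['time'],P2(G,th,o),o['ft_force'])
c=snap(cams,'wrist','w3'); snap(cams,'side','s3',(230,100,350,220),4.5)
X,h=C(43,-11,60)
# lever position from side cam
c=dict(np.load('w3.npz'));W=cloud(c);A=np.stack([gx,gy,gz],1); g=(W-G)@A*1e3
m=(abs(g[...,0])<40)&(g[...,1]>42)&(g[...,1]<62)&(abs(g[...,2])<30)
print('lever',m.sum(),np.median(g[m],0) if m.sum() else '')
m=(g[...,0]<-120)&(g[...,0]>-150)&(abs(g[...,1])<30)&(g[...,2]>80)&(g[...,2]<110);print('batt top z',np.median(g[m],0),m.sum())
E
```

```text
4.3 Xh 30.1 h 29.6 H 7.1 phi 59.9 tilt 0.27 [ 0.05550327 -0.17073055 -0.80246431]
lever 687 [-25.83578071  49.40396913   9.50419364]
batt top z [nan nan nan] 0
  return _methods._mean(a, axis=axis, dtype=dtype,
  ret = um.true_divide(
```

View pics/w3.png

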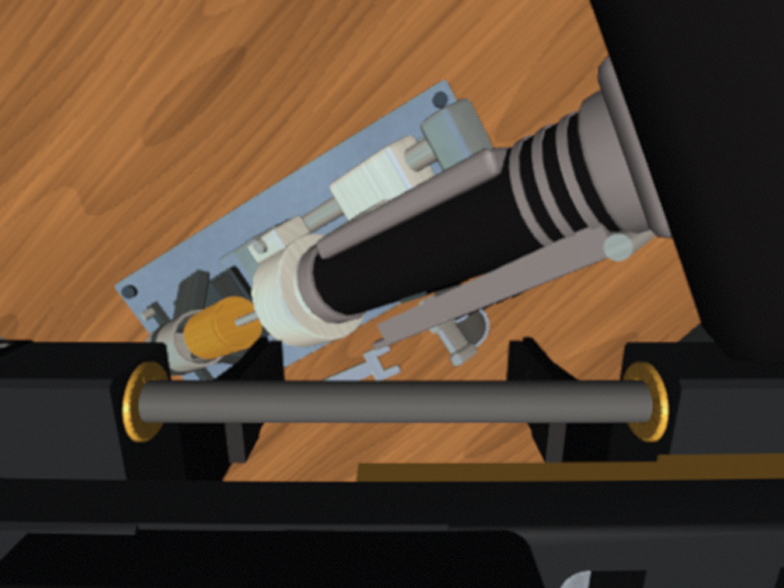

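View pics/s3.png

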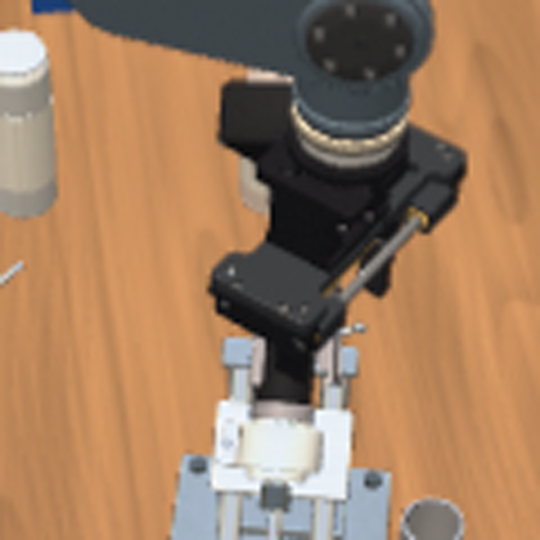

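```bash
python3 - <<'E'
from h import *
from rig import robot,cams
o=robot.get_obs();R=Rn.from_quat(o['tool_rot']).as_matrix();p=o['position']
c=dict(np.load('w3.npz'));s=dict(np.load('s3.npz'))
for n,v in dict(P0=(9.5,43.5,0),P1=(-9.5,43.5,0),P0up=(9.5,43.5,-40),P0b=(9.5,58,0)).items():
    X=p+R@np.array(v)*1e-3; d=X-G
    print(n,'Xh %.1f h %.1f H %.1f'%(d@fw*1e3,d@hd*1e3,d[2]*1e3),proj(c,X)[0]*1.4,(proj(s,X)[0]-[230,100])*4.5)
for v in [(0,34,0),(-6,53,0),(-6,53,7)]:
    X=G+1e-3*(v[0]*gx+v[1]*gy+v[2]*gz); d=X-G
    print(v,'Xh %.1f h %.1f H %.1f'%(d@fw*1e3,d@hd*1e3,d[2]*1e3),proj(c,X)[0]*1.4,(proj(s,X)[0]-[230,100])*4.5)
W=cloud(c)
for px in [(465,355),(455,340),(440,312),(455,325)]:
    w=W[int(px[1]/1.4),int(px[0]/1.4)]-G; print(px,'Xh %.1f h %.1f H %.1f'%(w@fw*1e3,w@hd*1e3,w[2]*1e3), 'g',[round(w@a*1e3,1) for a in (gx,gy,gz)])
E
```

```text
P0 Xh -12.3 h 43.4 H 7.5 [492.19752899 318.24245022] [351.17179057 309.44885739]
P1 Xh -2.8 h 59.8 H 7.4 [489.73212597 358.45179316] [374.10557505 321.66839225]
P0up Xh -12.2 h 43.5 H 47.5 [515.64118699 353.30136424] [354.77363995 269.75426271]
P0b Xh -24.8 h 50.7 H 7.5 [525.14493823 318.27351313] [362.7384968  297.01190885]
(0, 34, 0) Xh 4.4 h 33.3 H 5.6 [447.32576869 315.93757083] [334.77612474 327.93970695]
(-6, 53, 0) Xh 2.1 h 51.8 H 12.4 [473.87700714 353.30436699] [362.53933235 321.06173712]
(-6, 53, 7) Xh 6.3 h 50.4 H 17.8 [465.65233351 360.00455294] [360.53694857 320.13940487]
(465, 355) Xh 5.4 h 48.5 H 16.2 g [np.float64(-5.7), np.float64(50.8), np.float64(5.7)]
(455, 340) Xh 6.1 h 42.2 H 11.2 g [np.float64(-2.1), np.float64(43.9), np.float64(3.6)]
(440, 312) Xh 5.2 h 24.5 H 21.4 g [np.float64(-9.1), np.float64(28.1), np.float64(14.5)]
(455, 325) Xh 3.3 h 38.5 H 5.9 g [np.float64(-1.0), np.float64(39.0), np.float64(-1.5)]
```

```bash
python3 - <<'E'
from h import *
from rig import robot,cams
o=robot.get_obs();R=Rn.from_quat(o['tool_rot']).as_matrix();p=o['position']
c=dict(np.load('w3.npz'));W=cloud(c)
t=(W-p)@R*1e3
for px in [(513,343),(520,345),(530,350),(540,360),(550,375),(552,430),(556,455),(562,440),(590,360),(270,350),(240,450)]:
    print(px,t[int(px[1]/1.4),int(px[0]/1.4)].round(1))
m=(t[...,2]>-60)&(t[...,2]<20)&(abs(t[...,1])<75)&(abs(t[...,1])>25)&(abs(t[...,0])<30)
P=t[m];i=np.argsort(-P[:,2])[:10];print(P[i].round(1))
s=dict(np.load('s3.npz'));W=cloud(s);t=(W-p)@R*1e3
m=(t[...,2]>-70)&(t[...,2]<8)&(abs(t[...,1])<75)&(t[...,1]>35)&(abs(t[...,0])<30)
for lo in range(-70,8,8):
  P=t[m&(t[...,2]>lo)&(t[...,2]<lo+8)]
  if len(P): print(lo,len(P),P.min(0).round(),P.max(0).round())
E
python3 - <<'E'
import sys;sys.path.insert(0,'.')
import os;os.chdir('.')
from h import *
s=dict(np.load('s3.npz'));cv2.imwrite('pics/s3z.png',cv2.resize(s['color'][140:200,280:340],None,fx=9,fy=9,interpolation=2)[:,:,::-1])
E
```

```text
(513, 343) [  9.5  44.9 -29.9]
(520, 345) [  9.1  47.4 -30.4]
(530, 350) [  9.6  49.1 -37.2]
(540, 360) [ 10.5  49.2 -48.1]
(550, 375) [nan nan nan]
(552, 430) [  0.5  45.5 -74.8]
(556, 455) [ -7.5  47.3 -75.2]
(562, 440) [ -2.4  48.4 -75.2]
(590, 360) [-132.3  221.4  284.3]
(270, 350) [  9.  -44.8 -36.1]
(240, 450) [ -5.4 -43.6 -75.8]
[[ 24.  -33.   19.9]
 [ 11.6 -26.1  19.9]
 [ 11.6 -26.8  19.9]
 [ 10.9 -26.8  19.9]
 [ 11.6 -27.5  19.8]
 [ 21.3 -32.5  19.8]
 [ 13.7 -28.7  19.8]
 [ 24.7 -32.3  19.8]
 [ 22.7 -33.1  19.8]
 [ 12.3 -28.1  19.8]]
-70 2 [ -0.  42. -69.] [  0.  44. -63.]
-62 6 [-12.  43. -61.] [  5.  54. -57.]
-54 11 [-12.  41. -53.] [  7.  53. -48.]
-46 5 [-12.  42. -44.] [ -5.  55. -39.]
-38 10 [-12.  41. -38.] [  2.  51. -30.]
-30 6 [-10.  43. -29.] [  0.  56. -24.]
-22 3 [ 23.  39. -18.] [ 26.  50. -15.]
-14 2 [ 23.  46. -13.] [ 25.  48. -11.]
-6 1 [-6. 36. -2.] [-6. 36. -2.]
```

View pics/s3z.png

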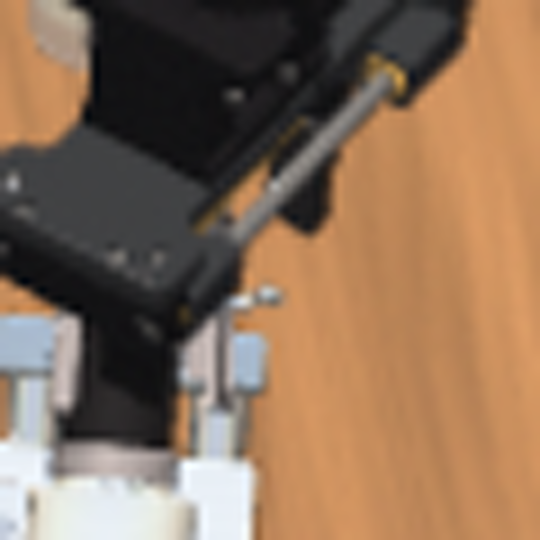

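>>> send_rows(
  steps=[0.087,0,0,-0.03,0,0.087,0,0,-0.06,0,0.07,0,0,-0.06,0,0.05,0,0,-0.06,0,0.05,0,0,-0.06,0,0.05,0,0,-0.06,0],
)

```text
time: 5.15
position: [0.5991, 0.0028, 0.3423]
tool_rot: [0.368, 0.93, 0.001, -0.003]
ft_force: [-0.2, 0.5, -0.7]
grip_width: 0.0554
```

```bash
cat > fing.py <<'E'
from h import *
from rig import robot,cams
import sys
o=robot.get_obs();R=Rn.from_quat(o['tool_rot']).as_matrix();p=o['position']
print(o['time'],P2(G,th,o),o['grip_width'])
c=snap(cams,'wrist',sys.argv[1]);s=snap(cams,'side',sys.argv[1]+'s',(230,80,350,200),4.5)
for cc in (c,s):
  W=cloud(cc);t=(W-p)@R*1e3
  w=o['grip_width']*500
  for lo in range(-70,8,6):
    m=(abs(t[...,0])<12)&(abs(t[...,1])<w+14)&(abs(t[...,1])>w-5)&(t[...,2]>lo)&(t[...,2]<lo+6)
    P=t[m]
    if len(P): print(lo,len(P),P.min(0).round(),P.max(0).round())
E
python3 fing.py w4
```

```text
5.15 Xh 30.3 h 29.5 H 66.3 phi 59.9 tilt 0.34 0.05544418894307682
-70 106 [-11. -27. -70.] [ -1.  29. -64.]
-64 248 [-11. -38. -64.] [ 11.  40. -58.]
-58 303 [-10. -38. -58.] [ 11.  39. -52.]
-52 290 [  3. -36. -52.] [ 11.  38. -46.]
-46 277 [ -0. -36. -46.] [ 11.  37. -40.]
-40 246 [ -3. -35. -40.] [ 11.  37. -34.]
-34 242 [ -6. -35. -34.] [ 11.  37. -28.]
-28 69 [ -3. -35. -28.] [ 11.  37. -25.]
-70 4 [ -4.  24. -68.] [  2.  32. -64.]
-64 4 [-12. -31. -63.] [  3.  35. -59.]
-58 6 [-11. -30. -58.] [  7.  29. -56.]
-52 5 [-10.  28. -51.] [ -7.  36. -47.]
-46 7 [-12. -25. -46.] [ -7.  35. -42.]
-40 9 [-11. -34. -40.] [ -9.  35. -35.]
-34 11 [-11. -36. -33.] [  8.  33. -28.]
-28 4 [-10. -34. -28.] [ -4.  30. -24.]
```

View pics/w4.png

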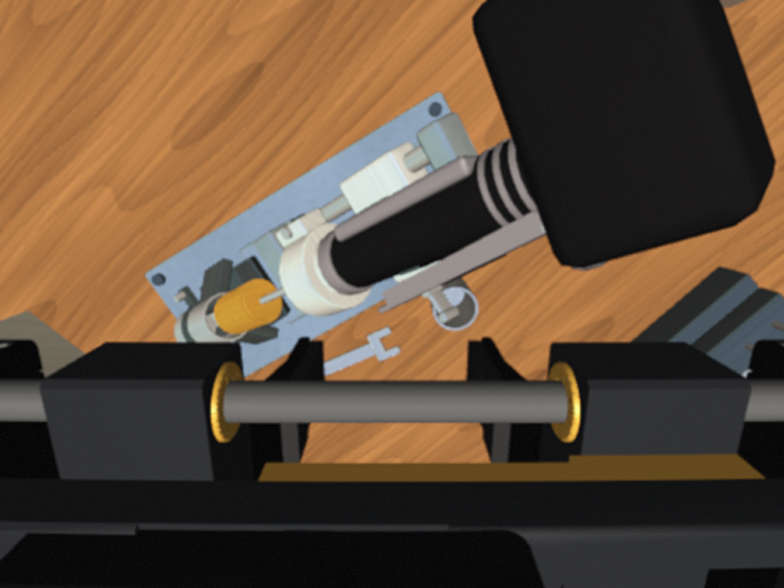

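View pics/w4s.png

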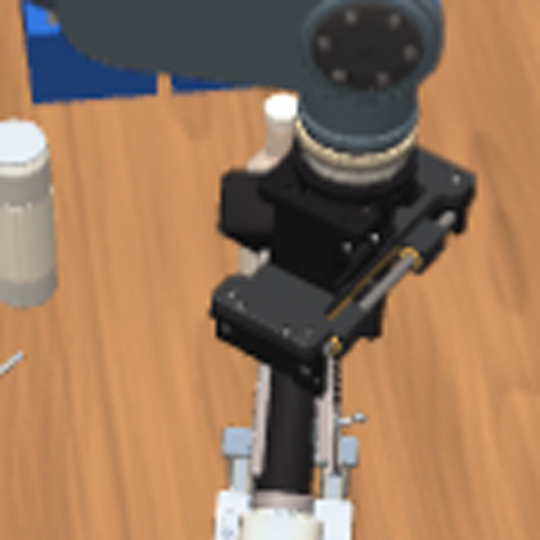

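```bash
python3 - <<'E'
from h import *
p=np.array([.5992,.003,.2831]);R=Rn.from_quat([.368,.93,.001,-.002]).as_matrix()
s=dict(np.load('s3.npz'));x0,y0=295,145;k=13
im=cv2.resize(s['color'][y0:y0+40,x0:x0+45],None,fx=k,fy=k,interpolation=cv2.INTER_NEAREST)[:,:,::-1].copy()
for zt,col in ((0,(0,0,255)),(-25,(0,255,0))):
    q=[proj(s,p+R@np.array(v)*1e-3)[0] for v in [(9.5,43.5,zt),(-9.5,43.5,zt),(-9.5,58,zt),(9.5,58,zt)]]
    q=((np.array(q)-[x0,y0]+.5)*k).astype(np.int32)
    cv2.polylines(im,[q],True,col,1)
cv2.imwrite('pics/fz.png',im)
r=s['range_z'];print(np.round(r[155:172,308:320],3))
E
```

```text
[[1.46  1.467 1.475 1.479 1.56  1.557 1.556 1.495 1.5   1.497 2.048 2.042]
 [1.461 1.476 1.48  1.573 1.566 1.569 1.493 1.493 1.499 1.501 2.034 2.038]
 [1.461 1.474 1.577 1.571 1.569 1.491 1.492 1.5   1.496 1.571 2.042 2.042]
 [1.473 2.031 1.577 1.574 1.49  1.489 1.49  1.497 1.576 2.036 2.045 2.035]
 [2.039 2.035 1.576 1.489 1.491 1.488 1.495 1.565 1.572 2.032 2.037 2.034]
 [2.032 2.038 1.488 1.484 1.486 1.487 1.571 1.576 1.585 2.042 2.042 2.03 ]
 [2.033 1.486 1.485 1.485 1.489 1.573 1.574 1.574 1.581 2.025 2.022 2.024]
 [1.474 1.481 0.    1.486 1.587 1.584 1.576 1.581 1.585 2.019 2.027 2.024]
 [1.478 1.478 1.48  1.592 1.587 1.59  1.588 1.589 1.589 2.021 2.015 2.016]
 [1.477 1.475 2.015 1.593 1.593 1.593 1.584 1.592 1.6   2.028 2.006 2.021]
 [1.476 2.014 2.009 2.022 2.012 1.596 1.584 2.014 2.027 2.019 2.001 2.019]
 [2.006 2.01  2.016 2.01  2.011 2.016 2.002 2.01  2.008 2.013 2.016 2.013]
 [2.004 2.003 2.009 2.013 2.005 2.016 2.001 2.019 2.005 2.001 2.011 2.01 ]
 [2.011 2.003 2.012 2.008 2.01  2.001 2.011 1.995 1.997 2.011 1.992 2.012]
 [2.004 1.998 2.003 2.    2.003 1.999 1.999 2.001 2.003 2.011 2.001 2.009]
 [1.998 2.001 1.985 1.997 2.004 1.998 1.996 1.993 2.001 1.994 2.001 1.995]
 [1.993 1.991 2.003 1.995 2.005 1.997 1.996 2.002 1.999 1.992 1.987 1.984]]
```

View pics/fz.png

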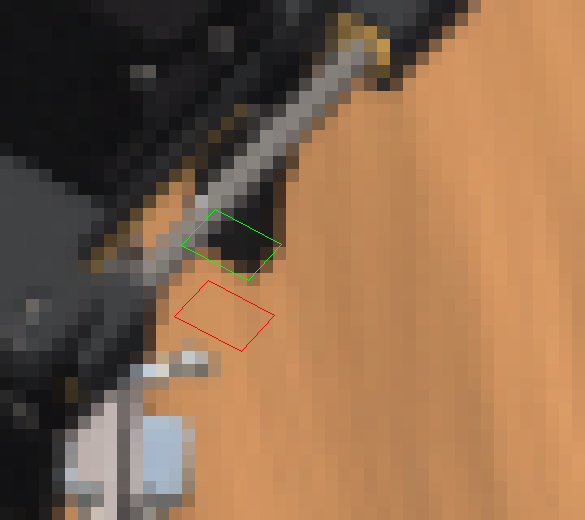

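```bash
python3 - <<'E'
from h import *
from rig import robot
o=robot.get_obs()
for a in [(43,-11,60,8),(43,-3,60,8),(42,2,60,6)]:
    X,h=C(*a[:3]); print(a,move(G,th,o,X,h,a[3],a[2]))
E
```

```text
(43, -11, 60, 8) (array([-0.0006, -0.0011,  0.0587]), np.float64(-0.002))
(43, -3, 60, 8) (array([-0.0046, -0.0081,  0.0587]), np.float64(-0.002))
(42, 2, 60, 6) (array([-0.0063, -0.0129,  0.0607]), np.float64(-0.002))
```

>>> send_rows(
  steps=[0.087,0,0,0,0,0.087,0,0,0.02,0,0.087,0,0,0.04,0,0.087,0,0,0.055,0,0.087,0,0,0.06,0,0.087,-0.002,-0.004,0.06,0,0.087,-0.0046,-0.008,0.06,0,0.087,-0.0046,-0.008,0.06,0],
)

```text
time: 6.25
position: [0.5974, -0.0066, 0.2834]
tool_rot: [0.368, 0.93, 0.001, -0.002]
ft_force: [0.2, -0.7, 0.1]
grip_width: 0.0869
```

```bash
python3 - <<'E'
from h import *
from rig import robot,cams
o=robot.get_obs();print(o['time'],P2(G,th,o),o['ft_force'],o['grip_width'])
snap(cams,'wrist','w5',(260,180,460,330),3.9); snap(cams,'side','s5',(290,140,345,190),11)
E
```

```text
6.25 Xh 39.9 h 30.0 H 7.4 phi 59.9 tilt 0.23 [ 0.21878055 -0.73000583  0.14114963] 0.08686182532121335
```

View pics/w5.png

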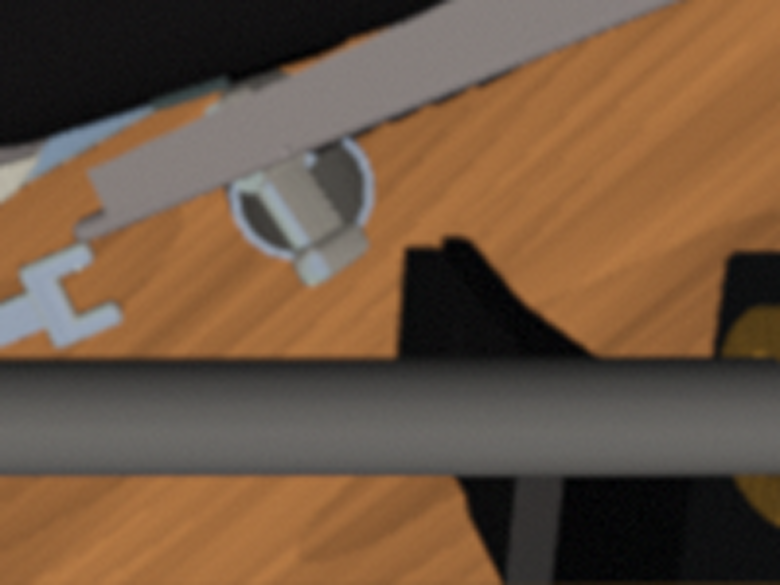

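View pics/s5.png

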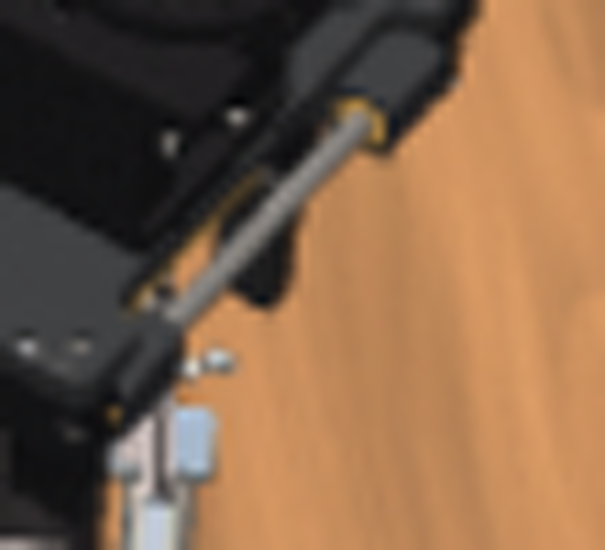

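```bash
cat > lev.py <<'E'
from h import *
import sys
c=dict(np.load(sys.argv[1]+'.npz'));W=cloud(c);A=np.stack([gx,gy,gz],1); g=(W-G)@A*1e3
m=(g[...,0]>-25)&(g[...,0]<30)&(g[...,1]>39)&(g[...,1]<58)&(g[...,2]>-9)&(g[...,2]<10)
col=c['color'].astype(int).sum(2); m&=col>180
for lo in range(39,58,3):
    P=g[m&(g[...,1]>=lo)&(g[...,1]<lo+3)]
    if len(P)>3: print(lo,len(P),'x med %.1f (%.1f..%.1f) z %.1f'%(np.median(P[:,0]),P[:,0].min(),P[:,0].max(),np.median(P[:,2])))
E
for f in w1 w2 w3 w5; do echo $f; python3 lev.py $f; done
```

```text
w1
39 34 x med -0.9 (-2.2..27.3) z 4.6
42 32 x med -1.8 (-3.1..1.1) z 4.6
45 35 x med -2.9 (-4.6..0.1) z 4.6
48 42 x med -5.3 (-6.5..0.4) z 4.9
51 36 x med -5.4 (-6.5..-0.1) z 4.3
w2
39 47 x med -1.3 (-2.4..1.7) z 4.9
42 47 x med -2.2 (-3.4..0.9) z 4.9
45 46 x med -3.0 (-4.1..0.6) z 4.8
48 62 x med -5.0 (-6.8..-1.1) z 5.2
51 47 x med -5.6 (-7.1..-0.8) z 5.8
w3
39 75 x med -1.0 (-2.7..2.2) z 5.1
42 78 x med -2.1 (-3.4..1.8) z 4.6
45 79 x med -3.0 (-4.5..0.4) z 5.2
48 100 x med -5.0 (-6.6..-0.4) z 5.5
51 57 x med -5.6 (-6.7..-0.6) z 5.5
w5
39 76 x med -1.1 (-2.3..2.4) z 5.2
42 77 x med -2.0 (-3.9..1.3) z 5.0
45 72 x med -3.0 (-4.4..0.1) z 5.6
48 89 x med -4.9 (-6.6..-0.4) z 5.2
51 47 x med -5.3 (-6.3..-0.8) z 4.2
```

>>> send_rows(
  steps=[0.087,-0.0015,-0.0026,0,0,0.087,-0.003,-0.0052,0,0,0.087,-0.003,-0.0052,0,0],
)

```text
time: 6.72
position: [0.5958, -0.0123, 0.2832]
tool_rot: [0.368, 0.93, 0.001, -0.002]
ft_force: [-0.2, -0.2, 0.1]
grip_width: 0.0868
```

```bash
python3 - <<'E'
from h import *
from rig import robot,cams
o=robot.get_obs();print(o['time'],P2(G,th,o),o['ft_force'],o['grip_width'])
snap(cams,'wrist','w6',(260,180,460,330),3.9)
E
python3 lev.py w6
```

```text
6.725 Xh 45.8 h 29.8 H 7.2 phi 59.9 tilt 0.26 [-0.16306652 -0.15957188  0.10697823] 0.0867978284820893
39 68 x med -1.0 (-2.0..2.2) z 6.0
42 70 x med -1.7 (-3.0..1.3) z 4.7
45 78 x med -2.9 (-4.6..0.5) z 5.6
48 90 x med -4.8 (-6.6..1.1) z 5.2
51 45 x med -5.3 (-6.3..-0.5) z 4.4
```

```bash
python3 - <<'E'
from h import *
o_p=np.array([.5958,-.0123,.2832]);R=Rn.from_quat([.368,.93,.001,-.002]).as_matrix()
c=dict(np.load('w6.npz'));W=cloud(c);t=(W-o_p)@R*1e3
T=np.array([.1399,-.6083,.1948]);R0=Rn.from_quat([.9936,.1126,.0001,-.0011]).as_matrix()
t0=(cloud(dict(np.load('top0.npz')))-T)@R0*1e3
t1=(cloud(dict(np.load('side0.npz')))-T)@R0*1e3
p4=np.array([.5991,.0028,.3423]);t4=(cloud(dict(np.load('w4s.npz')))-p4)@Rn.from_quat([.368,.93,.001,-.003]).as_matrix()*1e3
for nm,q in (('w',t),('top',t0),('side',t1),('side4',t4)):
  for lo in range(-160,0,10):
    P=q[(abs(q[...,0])<45)&(abs(q[...,1])<110)&(q[...,2]>=lo)&(q[...,2]<lo+10)]
    if len(P)>2: print(nm,lo,len(P),'x %.0f..%.0f y %.0f..%.0f'%(P[:,0].min(),P[:,0].max(),P[:,1].min(),P[:,1].max()))
E
```

```text
w -150 13709 x 17..27 y -52..53
w -140 25329 x 4..27 y -60..66
w -130 11112 x -7..38 y -70..75
w -120 23005 x -16..38 y -74..76
w -110 5616 x -28..38 y -83..83
w -100 1144 x -27..37 y -85..85
w -90 889 x -12..11 y -49..52
w -80 1268 x -13..5 y -48..50
w -70 335 x -11..11 y -55..56
w -60 574 x -11..11 y -54..55
w -50 577 x -0..45 y -51..66
w -40 1031 x -5..45 y -51..63
w -30 978 x -7..45 y -52..62
w -20 1157 x -0..45 y 14..53
w -10 1609 x 0..45 y 3..50
top -160 7 x 18..25 y -53..-10
top -150 78 x -13..36 y -81..90
top -140 218 x -17..35 y -81..92
top -130 56 x 7..36 y -65..91
top -120 134 x 2..37 y -67..84
top -110 35 x 18..37 y -63..77
top -100 4 x 16..35 y 46..78
top -80 3 x 9..11 y 44..49
top -70 6 x 5..9 y 38..50
top -30 3 x -3..9 y 40..46
side -160 10 x -21..26 y 15..20
side -150 107 x -23..37 y 4..82
side -140 248 x -24..38 y -1..81
side -130 70 x -30..38 y -1..76
side -120 204 x -35..38 y -47..73
side -110 24 x -32..39 y -52..72
side4 -160 72 x -27..19 y -53..16
side4 -150 252 x -39..33 y -97..92
side4 -140 383 x -40..36 y -98..98
side4 -130 133 x -41..34 y -95..96
side4 -120 178 x -41..35 y -92..83
side4 -110 118 x -40..35 y -91..86
side4 -100 25 x -37..32 y -86..83
side4 -90 5 x -12..-6 y 28..37
side4 -80 8 x -10..-2 y 24..33
side4 -70 7 x -12..3 y -31..35
side4 -60 11 x -13..7 y -32..36
side4 -50 10 x -12..-7 y -25..35
side4 -40 17 x -12..8 y -36..35
side4 -30 9 x -12..3 y -34..34
```

```bash
cat >> h.py <<'E'
TIP=25
E
python3 - <<'E'
from h import *
from rig import robot
o=robot.get_obs()
for a in [(43,-11,60,8)]:
    X,h=C(*a[:3]); print(a,move(G,th,o,X,h,a[3]-TIP,a[2]))
E
```

```text
(43, -11, 60, 8) (array([0.0072, 0.0121, 0.0242]), np.float64(-0.002))
```

>>> send_rows(
  steps=[0.087,0.0073,0.0125,0,0,0.087,0.0073,0.0125,0,0,0.087,0.0073,0.0125,0.008,0,0.087,0.0073,0.0125,0.016,0,0.087,0.0073,0.0125,0.024,0,0.087,0.0073,0.0125,0.024,0],
)

```text
time: 7.52
position: [0.5983, 0.002, 0.258]
tool_rot: [0.368, 0.93, 0.001, -0.003]
ft_force: [0.3, 0.9, -0.4]
grip_width: 0.0871
```

```bash
python3 - <<'E'
from h import *
from rig import robot,cams
o=robot.get_obs();print(o['time'],P2(G,th,o),o['ft_force'],o['grip_width'])
snap(cams,'wrist','w7',(260,150,460,300),3.9)
for a in [(43,-11,60,8),(43,-3,60,8),(42,2,60,6),(41,2,45,4),(41,5,30,0)]:
    X,h=C(*a[:3]); print(a,move(G,th,o,X,h,a[3]-TIP,a[2]),clr(*a[:3]))
E
python3 lev.py w7
```

```text
7.525 Xh 31.3 h 28.9 H -18.0 phi 59.9 tilt 0.37 [ 0.33188959  0.88895749 -0.37464583] 0.08714393107370512
(43, -11, 60, 8) (array([-0.0005,  0.0002, -0.001 ]), np.float64(-0.002)) 5.748711305964278
(43, -3, 60, 8) (array([-0.0045, -0.0068, -0.001 ]), np.float64(-0.002)) 9.748711305964285
(42, 2, 60, 6) (array([-0.0062, -0.0116,  0.001 ]), np.float64(-0.002)) 11.382685902179844
(41, 2, 45, 4) (array([ 0.0062, -0.0131,  0.0031]), np.float64(0.259)) 13.012193308819754
(41, 5, 30, 0) (array([ 0.0161, -0.0137,  0.0071]), np.float64(0.521)) 15.310889132455358
39 97 x med -1.0 (-2.9..2.4) z 4.3
42 96 x med -2.0 (-15.2..1.4) z 5.3
45 102 x med -2.8 (-12.0..0.7) z 5.0
48 93 x med -4.8 (-11.3..-1.1) z 2.5
51 27 x med -5.7 (-11.2..-4.7) z -0.1
54 5 x med -8.3 (-8.7..-8.1) z -7.9
```

View pics/w7.png

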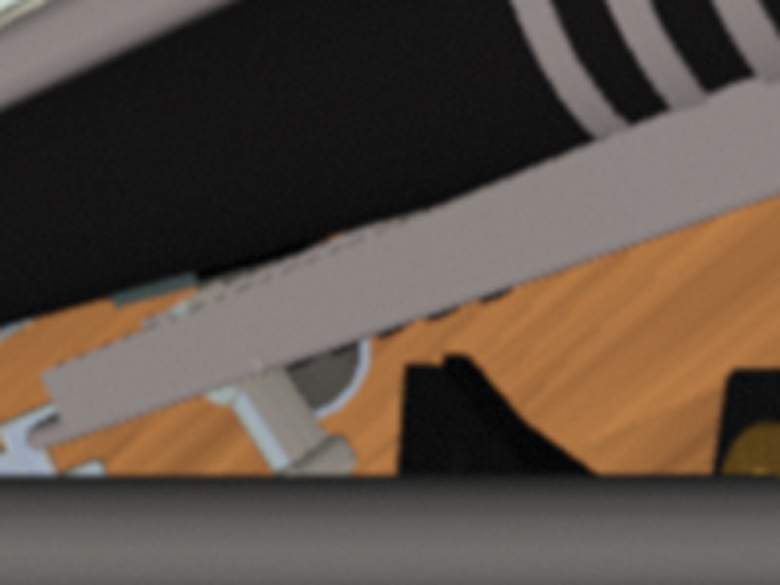

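>>> send_rows(
  steps=[0.087,-0.0015,-0.0025,0,0,0.087,-0.003,-0.005,0,0,0.087,-0.0045,-0.0075,0,0,0.087,-0.0055,-0.01,0,0,0.087,-0.0062,-0.0116,0,0,0.087,-0.0062,-0.0116,0,0],
)

```text
time: 8.32
position: [0.5954, -0.011, 0.2587]
tool_rot: [0.369, 0.93, 0.001, -0.002]
ft_force: [0.7, 0.1, 0.9]
grip_width: 0.0874
```

```bash
python3 - <<'E'
from h import *
from rig import robot,cams
o=robot.get_obs();print(o['time'],P2(G,th,o),o['ft_force'],o['grip_width'])
snap(cams,'wrist','w8',(240,150,440,300),3.9)
for a in [(41,2,60,7),(40,3,45,6),(40,4,30,4),(40,5.5,15,2),(40,5.5,0,0)]:
    X,h=C(*a[:3]); print(a,move(G,th,o,X,h,a[3]-TIP,a[2]),clr(*a[:3]))
E
python3 lev.py w8
```

```text
8.325 Xh 44.5 h 29.0 H -17.3 phi 59.8 tilt 0.30 [0.73196446 0.06767033 0.93248191] 0.08736734813879882
(41, 2, 60, 7) (array([ 0.0014, -0.0007,  0.0007]), np.float64(-0.003)) 10.51666049839541
(40, 3, 45, 6) (array([ 0.0133, -0.003 ,  0.0018]), np.float64(0.259)) 13.01219330881976
(40, 4, 30, 4) (array([ 0.0242, -0.0019,  0.0038]), np.float64(0.521)) 13.944863728670917
(40, 5.5, 15, 2) (array([0.034 , 0.0018, 0.0059]), np.float64(0.783)) 12.760842960824945
(40, 5.5, 0, 0) (array([0.0429, 0.0092, 0.0079]), np.float64(1.045)) 7.5
39 82 x med 1.2 (0.5..4.6) z 5.0
42 94 x med 1.3 (-9.2..4.5) z 5.8
45 95 x med 1.2 (-13.9..4.2) z 4.8
48 115 x med 0.8 (-23.3..5.7) z 5.4
51 78 x med 0.3 (-1.7..6.0) z 4.7
54 7 x med 0.7 (-0.5..4.8) z 5.7
```

View pics/w8.png

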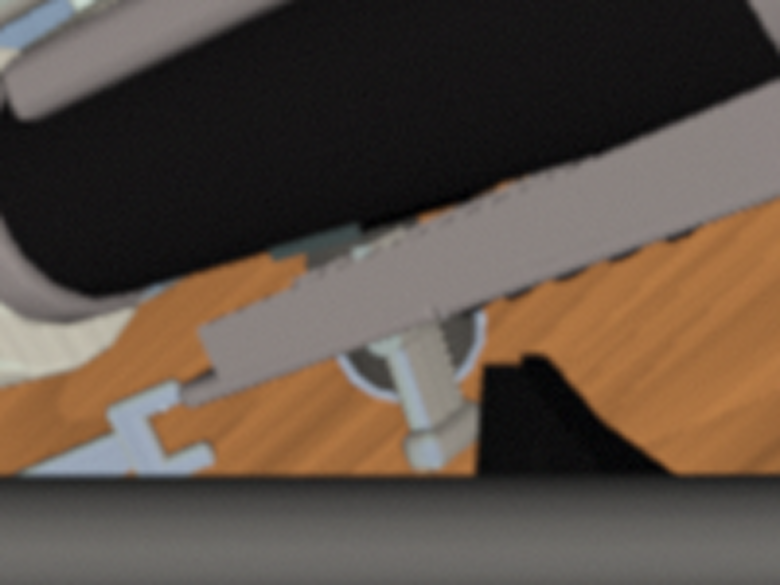

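```bash
python3 - <<'E'
from h import *
from rig import robot
o=robot.get_obs()
for a in [(42,3,60,7),(42,3,52,7),(42,3.5,44,6),(42,3.5,37,5),(42,4,30,4)]:
    X,h=C(*a[:3]); print(a,move(G,th,o,X,h,a[3]-TIP,a[2]),clr(*a[:3]))
E
```

```text
(42, 3, 60, 7) (array([-0.    , -0.0011,  0.0007]), np.float64(-0.003)) 11.882685902179844
(42, 3, 52, 7) (array([ 0.0061, -0.002 ,  0.0007]), np.float64(0.137)) 13.593119033128218
(42, 3.5, 44, 6) (array([ 0.0121, -0.0025,  0.0018]), np.float64(0.277)) 14.853659313737744
(42, 3.5, 37, 5) (array([ 0.0175, -0.0018,  0.0028]), np.float64(0.399)) 15.003295211689611
(42, 4, 30, 4) (array([ 0.0225, -0.0009,  0.0038]), np.float64(0.521)) 14.944863728670917
```

>>> send_rows(
  steps=[0.087,0,-0.001,0.001,0,0.087,0.006,-0.002,0.001,0.137,0.087,0.012,-0.0025,0.002,0.277,0.087,0.0175,-0.002,0.003,0.399,0.087,0.0225,-0.001,0.004,0.521,0.087,0.0225,-0.001,0.004,0.521],
)

```text
time: 9.12
position: [0.5782, 0.0039, 0.2548]
tool_rot: [0.595, 0.804, 0.0, -0.002]
ft_force: [-0.1, 0.3, -0.2]
grip_width: 0.0872
```

```bash
python3 - <<'E'
from h import *
from rig import robot,cams
o=robot.get_obs();print(o['time'],P2(G,th,o),o['ft_force'],o['grip_width'])
snap(cams,'wrist','w9',(240,120,440,270),3.9)
for a in [(42,4,30,4),(41,5,20,3),(41,5.5,10,2),(41,5.5,0,0)]:
    X,h=C(*a[:3]); print(a,move(G,th,o,X,h,a[3]-TIP,a[2]),clr(*a[:3]))
E
python3 lev.py w9
```

```text
9.125 Xh 34.0 h 8.9 H -21.2 phi 30.1 tilt 0.28 [-0.11672382  0.34487603 -0.16068988] 0.08721291002382059
(42, 4, 30, 4) (array([-0.0001,  0.0002, -0.0002]), np.float64(0.002)) 14.944863728670917
(41, 5, 20, 3) (array([ 0.0073, -0.0022,  0.0009]), np.float64(0.176)) 13.781765453974181
(41, 5.5, 10, 2) (array([ 0.0146, -0.0021,  0.0019]), np.float64(0.351)) 11.475527851273576
(41, 5.5, 0, 0) (array([ 0.0221, -0.0003,  0.0039]), np.float64(0.526)) 7.5
39 88 x med 4.3 (2.9..7.7) z 4.7
42 97 x med 6.0 (-0.7..9.9) z 4.5
45 104 x med 7.9 (-5.0..13.2) z 4.7
48 80 x med 8.4 (-13.3..9.7) z 2.8
51 13 x med 9.8 (-16.9..10.4) z 3.9
```

View pics/w9.png

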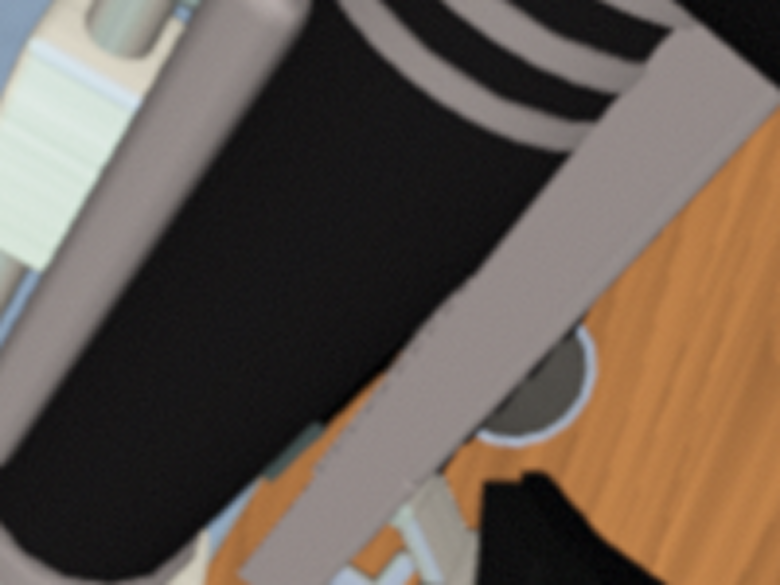

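>>> send_rows(
  steps=[0.087,0.0075,-0.002,0.001,0.17,0.087,0.015,-0.002,0.002,0.345,0.087,0.022,0,0.004,0.526,0.087,0.022,0,0.004,0.526],
)

```text
time: 9.68
position: [0.5718, 0.0248, 0.2509]
tool_rot: [0.782, 0.623, -0.0, -0.002]
ft_force: [0.6, -0.8, -0.1]
grip_width: 0.0865
```

```bash
python3 - <<'E'
from h import *
from rig import robot,cams
o=robot.get_obs();print(o['time'],P2(G,th,o),o['ft_force'],o['grip_width'])
snap(cams,'wrist','w10',(200,60,400,260),2.9)
snap(cams,'side','s10',(260,120,350,210),6)
for a in [(41,5.5,0,0,87),(41,5.5,0,0,76),(41,5.5,0,-22,76)]:
    X,h=C(*a[:3],a[4]); print(a,X,h,move(G,th,o,X,h,a[3]-TIP,a[2]),clr(*a[:3]))
E
python3 lev.py w10
```

```text
9.675 Xh 15.0 h -2.1 H -25.1 phi 0.2 tilt 0.28 [ 0.62941253 -0.78247611 -0.0574612 ] 0.08648004651302085
(41, 5.5, 0, 0, 87) 15.0 -2.5 (array([ 0.    , -0.0004, -0.0001]), np.float64(0.004)) 7.5
(41, 5.5, 0, 0, 76) 15.0 3.0 (array([ 0.    ,  0.0051, -0.0001]), np.float64(0.004)) 7.5
(41, 5.5, 0, -22, 76) 15.0 3.0 (array([-0.    ,  0.0051,  0.0219]), np.float64(0.004)) 7.5
```

View pics/w10.png

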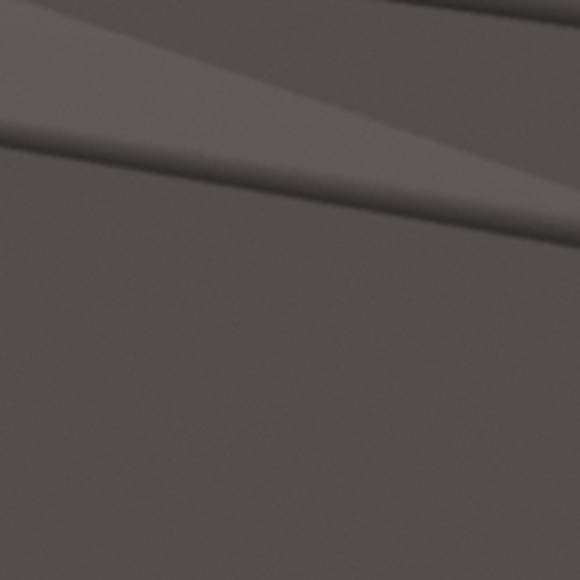

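View pics/s10.png

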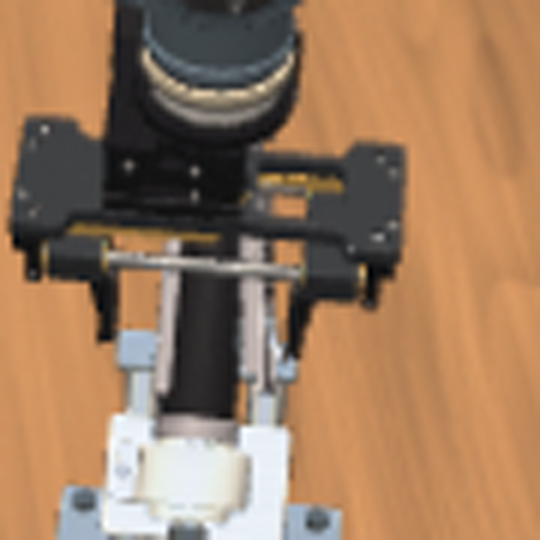

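```bash
python3 - <<'E'
from h import *
A=np.stack([gx,gy,gz],1)
s=dict(np.load('s10.npz'));g=(cloud(s)-G)@A*1e3
m=(g[...,0]>-20)&(g[...,0]<40)&(g[...,1]>34)&(g[...,1]<62)&(g[...,2]>-20)&(g[...,2]<20)
for v,u in zip(*np.where(m)): print(v,u,g[v,u].round(1),s['color'][v,u])
cv2.imwrite('pics/s10z.png',cv2.resize(s['color'][155:190,285:320],None,fx=16,fy=16,interpolation=0)[:,:,::-1])
E
```

```text
169 304 [-10.9  34.4  12.3] [85 79 78]
169 305 [-12.2  34.5  -1.7] [114  90  73]
170 305 [-9.2 34.5 -2.8] [143 118 101]
172 304 [-1.6 35.5 13.5] [134 132 130]
172 305 [-3.3 34.3 -6.5] [134 119 111]
173 304 [ 1.2 35.1 10.7] [161 166 170]
173 305 [ 0.9 37.8  8.4] [161 156 154]
174 304 [ 4.5 35.9 12.8] [141 143 146]
174 305 [ 3.9 37.8  7.3] [149 147 142]
175 305 [ 6.6 36.9  1.9] [164 162 167]
176 305 [10.1 38.5  8. ] [186 191 206]
176 306 [ 9.4 40.2  1.3] [156 126 100]
176 308 [ 9.9 49.3 14.9] [30 29 29]
176 309 [10.  53.5 19.8] [31 25 24]
176 310 [ 9.8 56.6 19.9] [92 67 47]
177 303 [14.  34.  15.1] [198 185 182]
177 305 [13.5 39.9 13.3] [208 212 217]
177 306 [13.1 42.6 11.3] [160 158 149]
177 308 [12.6 48.6 10. ] [31 29 29]
177 309 [12.6 52.2 12.6] [41 32 26]
177 310 [12.5 55.8 14.6] [122  88  61]
178 303 [17.4 35.3 19.7] [197 185 181]
178 304 [16.2 35.3  5.2] [105 100  98]
178 305 [15.6 37.  -1.3] [194 192 188]
178 306 [16.4 43.4 13.9] [219 226 233]
178 307 [15.2 43.2 -1.7] [88 85 83]
178 308 [15.5 48.3  7.3] [31 30 29]
178 309 [15.5 52.1 10.5] [55 40 30]
179 304 [19.6 36.5  9.7] [103  97  94]
179 305 [19.4 39.7  9.8] [187 178 173]
179 306 [19.4 43.4 12.7] [193 196 202]
179 307 [18.7 45.2  6.2] [88 81 77]
179 308 [18.6 48.5  7. ] [ 90  97 108]
179 309 [18.3 51.4  5.8] [57 42 31]
180 303 [23.2 35.  15.8] [195 183 179]
180 304 [22.7 36.9 10.2] [102  96  94]
180 305 [21.8 37.7 -0.5] [179 170 167]
181 303 [26.2 34.9 14.3] [197 184 181]
181 304 [25.7 36.9  9. ] [99 93 92]
181 305 [24.8 37.6 -2.4] [181 173 171]
182 303 [29.1 34.6 11.5] [199 187 184]
182 304 [28.8 37.2  9. ] [99 94 92]
182 305 [27.9 37.7 -3.2] [181 172 170]
183 303 [32.3 35.1 12.7] [198 186 183]
183 304 [31.9 37.8 10.5] [87 81 81]
183 305 [31.  38.2 -2.1] [136 128 125]
184 303 [35.6 36.6 18.1] [195 183 178]
184 304 [35.  38.2 11.3] [80 75 75]
184 305 [34.2 38.8 -0.6] [105  99  97]
185 305 [37.  38.  -5.4] [108 105 102]
```

View pics/s10z.png

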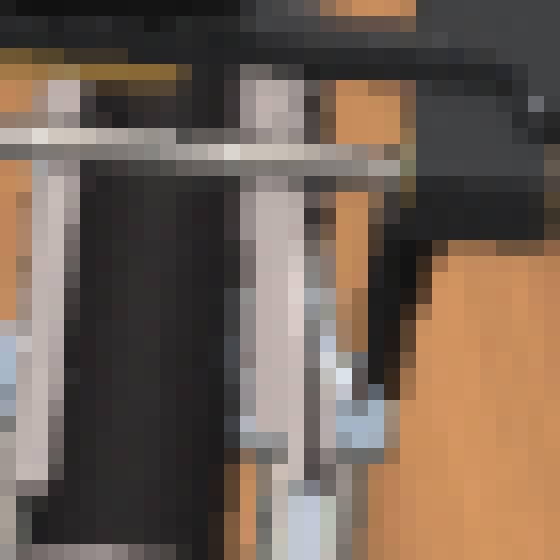

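>>> send_rows(
  steps=[0.087,0,-0.0005,0.007,0,0.087,0,-0.0005,0.014,0,0.087,0,-0.0005,0.02,0,0.087,0,-0.0005,0.02,0],
)

```text
time: 10.28
position: [0.5708, 0.0248, 0.23]
tool_rot: [0.782, 0.623, -0.001, -0.003]
ft_force: [1.6, -0.4, -0.7]
grip_width: 0.087
```

```bash
python3 - <<'E'
from h import *
from rig import robot,cams
o=robot.get_obs();print(o['time'],P2(G,th,o),o['ft_force'],o['moment'],o['grip_width'])
A=np.stack([gx,gy,gz],1)
s=snap(cams,'side','s11',(285,155,320,190),16);g=(cloud(s)-G)@A*1e3
m=(g[...,0]>-20)&(g[...,0]<30)&(g[...,1]>38)&(g[...,1]<62)&(g[...,2]>-20)&(g[...,2]<20)&(s['color'].astype(int).sum(2)>350)
for v,u in zip(*np.where(m)): print(v,u,g[v,u].round(1),s['color'][v,u])
print(move(G,th,o,15,4.5,-20-TIP,0))
E
```

```text
10.275 Xh 15.3 h -3.0 H -46.0 phi 0.2 tilt 0.38 [ 1.60694117 -0.36966598 -0.68246623] [-0.11624545 -0.25943594 -0.01470193] 0.0869699262814826
173 305 [ 1.  38.2 10.6] [163 160 157]
174 305 [ 4.2 38.8 11.8] [138 133 127]
177 305 [12.9 38.1  5.1] [158 160 160]
178 305 [16.2 39.1  8.3] [180 184 187]
179 305 [19.5 40.1 11.7] [202 212 219]
179 306 [18.6 40.8  0.6] [124 118 115]
180 306 [21.4 40.1 -4.1] [123 128 133]
(array([ 0.0002,  0.0075, -0.001 ]), np.float64(0.004))
```

View pics/s11.png

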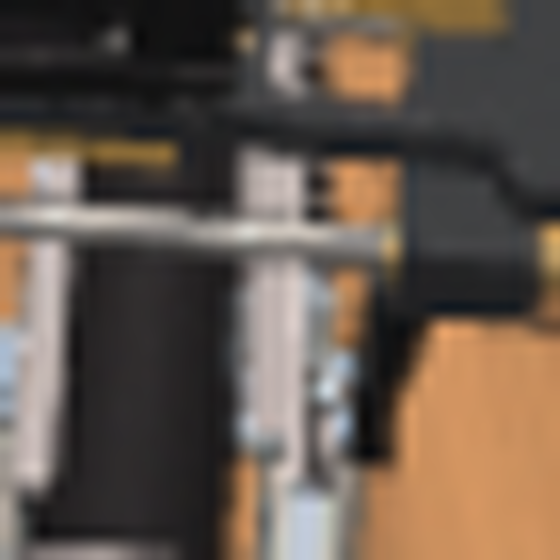

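>>> send_rows(
  steps=[0.081,0,0.0035,0,0.004,0.074,0,0.0075,0,0.004,0.068,0,0.0075,0,0.004,0.06,0,0.0075,0,0.004,0.056,0,0.0075,0,0.004,0.056,0,0.0075,0,0.004],
  force=40,
)

```text
time: 11.08
position: [0.5809, 0.0222, 0.2302]
tool_rot: [0.783, 0.622, 0.001, -0.001]
ft_force: [6.7, -1.6, -4.5]
grip_width: 0.0571
```

```bash
python3 - <<'E'
from h import *
from rig import robot,cams
o=robot.get_obs();print(o['time'],P2(G,th,o),o['ft_force'],o['moment'],o['grip_width'], o['ft_force']@hd,o['ft_force']@fw)
A=np.stack([gx,gy,gz],1)
s=snap(cams,'side','s12',(270,155,320,205),11)
E
```

```text
11.075 Xh 15.5 h 7.4 H -45.8 phi -0.0 tilt 0.14 [ 6.74970295 -1.61643359 -4.53459568] [-0.38365535 -1.14315797  0.03634693] 0.05708094485288031 6.940415243537497 0.04453846681519285
```

View pics/s12.png

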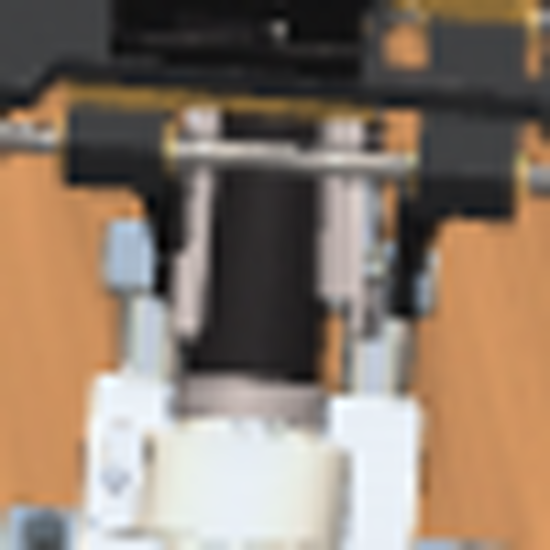

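>>> send_rows(
  steps=[0.052,0,-0.002,0,0,0.046,0,-0.003,0,0,0.04,0,-0.003,0,0,0.03,0,-0.003,0,0,0.03,0,-0.003,0,0],
  force=40,
)

```text
time: 11.75
position: [0.5765, 0.0231, 0.2297]
tool_rot: [0.783, 0.622, -0.0, -0.002]
ft_force: [-1.0, -0.1, -1.7]
grip_width: 0.0458
```

```bash
python3 - <<'E'
from h import *
from rig import robot,cams
o=robot.get_obs();print(o['time'],P2(G,th,o),o['ft_force'],o['moment'],o['grip_width'], o['ft_force']@hd,o['ft_force']@fw)
s=snap(cams,'side','s13',(270,155,320,205),11)
A=np.stack([gx,gy,gz],1);g=(cloud(s)-G)@A*1e3
m=(g[...,0]>22)&(g[...,0]<36)&(g[...,1]>18)&(g[...,1]<45)&(abs(g[...,2])<18)
for v,u in zip(*np.where(m)): print(g[v,u].round(1),s['color'][v,u])
E
```

```text
11.75 Xh 15.6 h 2.9 H -46.3 phi -0.0 tilt 0.22 [-0.98554702 -0.1346633  -1.68782256] [ 0.03701874  0.48564065 -0.0305474 ] 0.045796755503024415 -0.9293775024816409 0.3545343426560318
[24.1 18.5 12.3] [189 177 173]
[23.7 24.7 11.8] [89 85 84]
[23.  26.3  4.9] [119 116 110]
[23.2 30.7 10.5] [45 43 42]
[22.4 31.8  1.4] [27 26 26]
[22.6 36.5  8.2] [57 63 69]
[27.3 19.2 14.2] [158 148 145]
[27.3 23.1 17.2] [190 179 175]
[26.7 25.  11.9] [105 100  98]
[25.5 24.3 -5.4] [164 153 151]
[25.4 27.7 -4. ] [32 31 31]
[25.3 31.5 -1.5] [26 26 26]
[25.4 35.8  3.8] [58 64 70]
[30.5 20.  16.3] [85 80 79]
[30.1 22.5 13.4] [197 186 182]
[28.6 24.2 -6.9] [168 158 155]
[28.4 27.8 -5.2] [31 28 28]
[28.3 31.3 -3.7] [28 27 29]
[28.4 35.8  2.7] [69 74 79]
[33.1 18.3  7.6] [83 77 77]
[33.1 22.3 11.4] [209 196 192]
[32.8 25.1 10. ] [90 85 83]
[31.9 25.5 -2.4] [118 110 108]
[31.4 27.4 -8.2] [61 59 57]
[31.2 30.9 -6.7] [62 63 64]
[31.3 35.  -2.1] [68 70 75]
[35.8 25.2  9.3] [91 86 84]
[34.8 24.7 -7.2] [108 101  99]
```

View pics/s13.png

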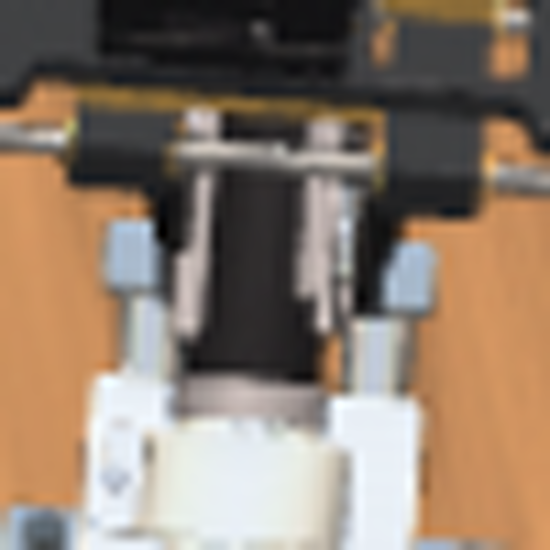

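>>> send_rows(
  steps=[0.03,0,0,0,0,0.03,-0.008,0,0.006,0,0.03,-0.018,0,0.014,0,0.03,-0.03,0,0.0235,0,0.03,-0.042,0,0.033,0,0.03,-0.054,0,0.042,0,0.03,-0.062,0,0.0485,0,0.03,-0.0655,0,0.051,0],
  force=50,
)

```text
time: 12.8
position: [0.5621, -0.0382, 0.1803]
tool_rot: [0.784, 0.621, 0.002, -0.003]
ft_force: [-0.4, 12.6, 21.6]
grip_width: 0.0449
```

```bash
cat > st.py <<'E'
from h import *
from rig import robot,cams
import sys
o=robot.get_obs();p=o['position']-G;R=Rn.from_quat(o['tool_rot']).as_matrix()
p0=np.array([.5765,.0231,.2297])-G; d=p-p0
print(o['time'],P2(G,th,o),'w',o['grip_width'],'axial %.1f u %.1f h %.1f'%(d@gx*1e3,d@gu*1e3,d@hd*1e3),'F ax %.1f u %.1f h %.1f'%(o['ft_force']@gx,o['ft_force']@gu,o['ft_force']@hd))
s=snap(cams,'side',sys.argv[1],(250,150,330,290),4)
W=cloud(s)
# brush tip/collar: orange pixels
hsv=cv2.cvtColor(s['color'],cv2.COLOR_RGB2HSV)
g=(W-G)@np.stack([gx,gy,gz],1)*1e3
m=(g[...,0]>60)&(g[...,0]<190)&(abs(g[...,1])<28)&(g[...,2]>20)&(g[...,2]<36)
print('collar x range',np.percentile(g[m][:,0],[2,98]).round(1) if m.sum() else '')
E
python3 st.py s14; python3 - <<'E'
import sys
sys.path.insert(0,'.')
from h import *
s=dict(np.load('s13.npz'));g=(cloud(s)-G)@np.stack([gx,gy,gz],1)*1e3
m=(g[...,0]>60)&(g[...,0]<190)&(abs(g[...,1])<28)&(g[...,2]>20)&(g[...,2]<36)
print('before',np.percentile(g[m][:,0],[2,98]))
E
```

```text
12.8 Xh 78.6 h 2.7 H -95.7 phi -0.1 tilt 0.45 w 0.04489451786929568 axial 80.0 u -0.1 h -0.2 F ax -22.9 u 9.5 h -3.3
collar x range [ 66.7 180.5]
before [ 62.85899803 182.96446451]
```

View pics/s14.png

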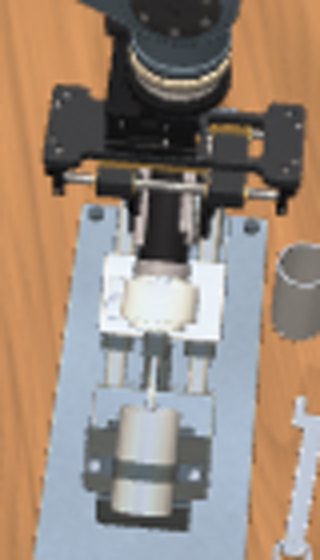

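>>> send_rows(
  steps=[0.03,0,0,0,0,0.03,0.012,0,-0.0094,0,0.03,0.024,0,-0.0188,0,0.03,0.036,0,-0.028,0,0.03,0.048,0,-0.0375,0,0.03,0.058,0,-0.0453,0,0.03,0.0615,0,-0.048,0,0.03,0.0615,0,-0.048,0],
)

```text
time: 13.85
position: [0.5763, 0.0231, 0.2295]
tool_rot: [0.784, 0.621, 0.003, -0.004]
ft_force: [-0.2, 6.2, 3.4]
grip_width: 0.045
```

```bash
python3 st.py s15
```

```text
13.85 Xh 15.7 h 2.7 H -46.5 phi -0.1 tilt 0.59 w 0.044996875126587274 axial 0.1 u -0.1 h -0.2 F ax -6.8 u -1.0 h -1.6
collar x range [ 62.1 150.5]
```

View pics/s15.png

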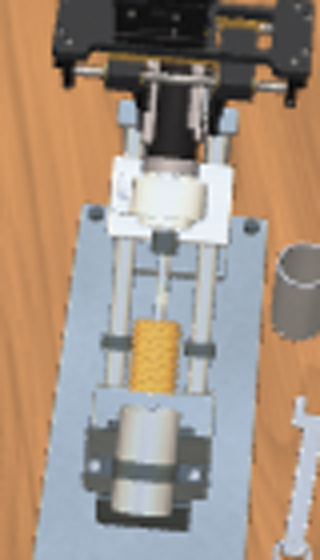

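>>> send_rows(
  steps=[0.03,-0.008,0,0.006,0,0.03,-0.018,0,0.014,0,0.03,-0.03,0,0.0235,0,0.03,-0.042,0,0.033,0,0.03,-0.054,0,0.042,0,0.03,-0.062,0,0.0485,0,0.03,-0.0655,0,0.051,0,0.03,-0.0655,0,0.051,0],
)

```text
time: 14.9
position: [0.5622, -0.038, 0.1804]
tool_rot: [0.784, 0.621, 0.005, -0.005]
ft_force: [-1.9, 9.5, 13.6]
grip_width: 0.045
```

```bash
python3 st.py s16
```

```text
14.9 Xh 78.4 h 2.8 H -95.6 phi -0.2 tilt 0.82 w 0.04496568927557622 axial 79.8 u -0.3 h -0.1 F ax -15.3 u 5.3 h -4.0
collar x range [ 68.7 182.8]
```

View pics/s16.png

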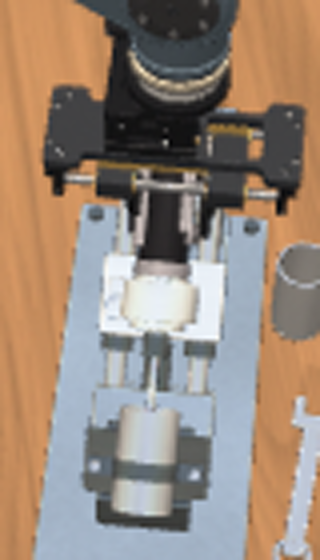

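>>> send_rows(
  steps=[0.03,-0.001,0,0.001,0,0.03,0.012,0,-0.0094,0,0.03,0.024,0,-0.0188,0,0.03,0.036,0,-0.028,0,0.03,0.048,0,-0.0375,0,0.03,0.058,0,-0.0453,0,0.03,0.0618,0,-0.0483,0,0.03,0.0618,0,-0.0483,0],
)

```text
time: 15.95
position: [0.5764, 0.0235, 0.2297]
tool_rot: [0.784, 0.621, 0.006, -0.005]
ft_force: [1.0, 6.6, 0.6]
grip_width: 0.0451
```

```bash
python3 st.py s17
```

```text
15.95 Xh 15.3 h 2.7 H -46.3 phi -0.1 tilt 0.93 w 0.045073901734842596 axial -0.3 u -0.2 h -0.2 F ax -5.7 u -3.6 h -0.6
collar x range [ 60.8 106.3]
```

View pics/s17.png

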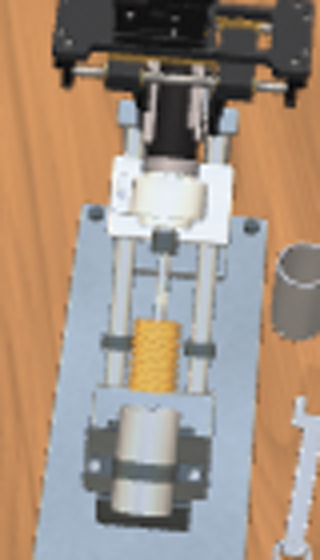

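>>> send_rows(
  steps=[0.087,0,0,0,0,0.087,0,0,0,0,0.087,0,0.003,0,0,0.087,0,0.006,0,0,0.087,-0.002,0.01,0,0,0.087,-0.003,0.0125,0,0,0.087,-0.003,0.0125,0,0],
)

```text
time: 16.88
position: [0.5877, 0.0175, 0.2294]
tool_rot: [0.784, 0.621, 0.006, -0.006]
ft_force: [-0.6, 0.6, -1.5]
grip_width: 0.0868
```

```bash
python3 st.py s18; python3 - <<'E'
import sys
from h import *
s=dict(np.load('s18.npz'));cv2.imwrite('pics/s18z.png',cv2.resize(s['color'][150:205,270:330],None,fx=10,fy=10,interpolation=2)[:,:,::-1])
E
```

```text
16.875 Xh 18.6 h 15.1 H -46.6 phi -0.1 tilt 0.94 w 0.08681776525345541 axial 2.5 u 1.5 h 12.2 F ax 0.6 u -1.5 h -0.8
collar x range [ 64.2 182.8]
```

View pics/s18z.png

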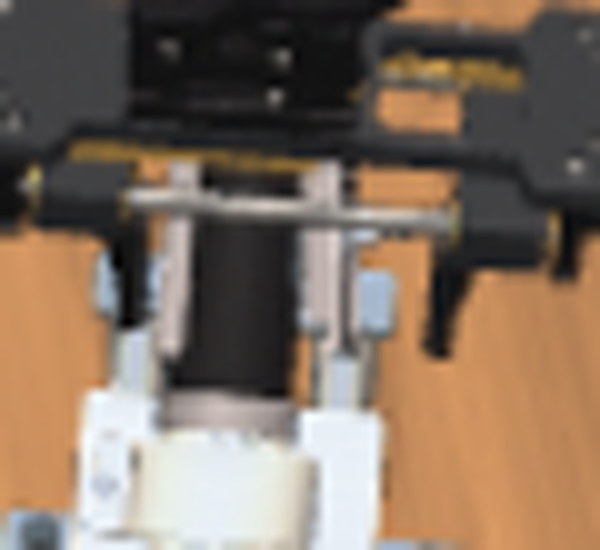

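>>> send_rows(
  steps=[0.087,0,0,-0.01,0,0.087,-0.002,0,-0.03,0,0.087,-0.006,0,-0.055,0,0.087,-0.015,0,-0.085,0,0.087,-0.03,0,-0.12,0,0.087,-0.06,0,-0.15,0,0.087,-0.1,0,-0.18,0,0.087,-0.1,0,-0.18,0],
)

```text
time: 17.92
position: [0.5652, -0.0852, 0.4113]
tool_rot: [0.785, 0.62, 0.007, -0.003]
ft_force: [1.0, 0.7, 0.4]
grip_width: 0.0865
```

```bash
python3 st.py s19; python3 - <<'E'
from h import *
from rig import robot,cams
c=snap(cams,'wrist','w20');t=snap(cams,'top','t20',None,1)
s0=dict(np.load('side0.npz'));s=dict(np.load('s19.npz'))
im=np.hstack([s0['color'],s['color']]);cv2.imwrite('pics/cmp.png',cv2.resize(im,None,fx=.71,fy=.71)[:,:,::-1])
A=np.stack([gx,gy,gz],1)
for nm,cc in (('top',t),('side',s),('wrist',c)):
  g=(cloud(cc)-G)@A*1e3
  for lo in range(36,58,3):
    m=(g[...,0]>-25)&(g[...,0]<30)&(g[...,1]>=lo)&(g[...,1]<lo+3)&(abs(g[...,2])<10)
    if m.sum(): print(nm,lo,m.sum(),np.median(g[m][:,0]).round(1))
E
```

```text
17.925 Xh 123.7 h 16.4 H 135.3 phi -0.3 tilt 0.90 w 0.08651291038579842 axial -26.6 u 209.6 h 13.5 F ax -0.9 u -0.3 h 0.8
collar x range [ 61.5 183.5]
top 36 4 0.2
top 39 2 0.9
top 42 2 -2.7
top 45 2 -2.7
top 48 2 -3.7
top 51 1 -2.9
side 36 11 19.5
side 39 2 2.0
side 42 1 0.5
side 45 1 -0.1
side 48 2 -1.7
side 51 1 -0.4
side 54 2 -2.6
wrist 36 75 15.8
wrist 39 30 -0.8
wrist 42 29 -2.0
wrist 45 27 -2.7
wrist 48 26 -5.1
wrist 51 36 -5.0
wrist 54 2 -2.4
```

View pics/cmp.png

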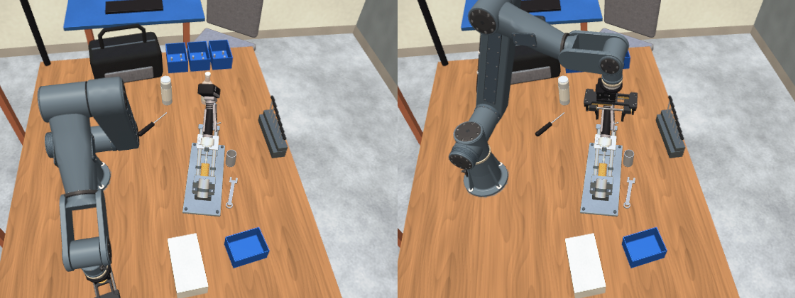

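View pics/w20.png

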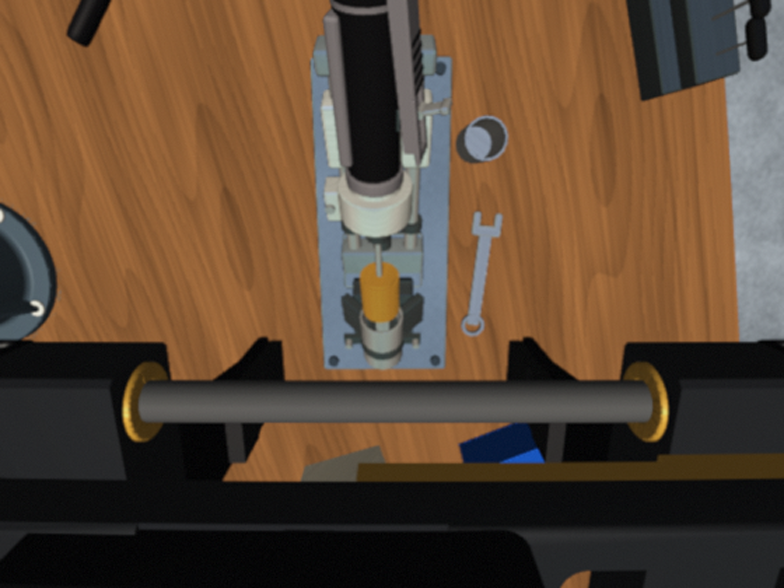

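```bash
python3 -c "
from rig import hand_in
print(hand_in())"
```

```text
the job is handed in; nothing more can be done
None
```

I did the whole job in about 18 s of the 48 s and handed it in. No verdict came back, so what follows is from my own measurements.

**What I did**
- I flipped the lock lever forward with one finger, then turned the gripper to fold the lever flat under that finger.
- I squeezed paddle and body together at 40 to 50 N. The opening held at about 45 mm, with the paddle's outer face 25 mm from the axis, which is its home position.
- I ran the grinder down twice to the depth stop and back up, keeping the paddle squeezed. Tool travel was 80.0 mm and 79.8 mm, with 23 N and 15 N along the axis at the bottom. That is more than the return spring alone gives, so it was on the stop. Both times the brush came back up out of the cup, to within 0.3 mm of the start.
- I let go, moved clear and raised the arm.

**Last checks**
- In the wrist camera the lever matches its first reading to within about 0.5 mm. The paddle stands out again.
- The brush is out of the cup and the collar is parked.
- The gripper reads about 1 N, so it touches nothing.
- Before-and-after pictures show no other object visibly moved. I compared them by eye only and took no distances.

**What disagreed**
- The real fingertips are about 25 mm short of the reported TCP. A first pass at the lever missed for this reason, touching nothing, and I allowed for it afterwards.
- The tool's tilt drifted to about 0.9 degrees by the end, with no ill effect.
- The wrist camera looked straight onto the battery at one point during the grip, but I felt no contact force.

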